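# Run a batch of sample jars on the platform shaker

### The arm

A 6-joint arm with a two-finger parallel gripper is mounted at the origin on the work surface. World frame = base frame: x ahead of the robot, y to its left, z up, the work surface at z = 0. Lengths are in mm, angles in rad, forces in N, time in s.
With the tool pointing down it reaches from about 350 to 775 mm from the base axis. Payload 7.3 kg.
Tool frame: the origin (TCP) lies at the very end of the fingers, on their centre line; the grasp point (between the pads) lies 19 mm behind it; z points along the fingers, y is the line along which they close (so a half turn about z gives the same grasp; the last joint's range is limited). The gripper opens to 92 mm and grips with 3 to 60 N. Pads are 19 mm wide; open, the fingers measure 130 mm over their backs; the gripper's body (75 mm by 190 mm) begins 47 mm behind the grasp point.
Start: joints at [1.173, 0.342, 1.524, -0, 1.275, -0.146], TCP at [130.786, 508.468, 226.741] pointing down, gripper open.
Joint ranges: [-2.53, 2.53], [-0.77, 2.02], [0.04, 2.7], [-1, 4.14], [0.28, 2.66], [-3.11, 3.11]. Speed limits (rad/s): [2.57, 2.57, 3.14, 3.14, 3.14, 3.14].

### API

Orientations are given as [roll, pitch, yaw] about the fixed x, y, z axes, in that order (R = Rz(yaw) Ry(pitch) Rx(roll)).
In Python, from plant import get_obs, optics, ticket, finder gives the robot as it stands.
- The arm moves only by the tool send_rows, never from a script. Its arguments are lists of equal length, an entry for each row: "offset": the shift along the tool's x, y, z scaled (see below), a list of three; "delta_rot": the turn, a rotation vector about the tool's x, y, z scaled (see below), a list of three. In form: {"offset": [[dx, dy, dz], ...], "delta_rot": [[rx, ry, rz], ...]}. A call has 1 to 8 rows; each row is the pose to reach, as a shift and turn from the pose commanded when the call began, along the tool's axes at that moment, turning the shorter way round; what a row does not reach only later rows make up. The controller multiplies each number of a shift by 120 mm and each number of a turn by 360 degrees. A row lasts 1/8 s, in which the tool goes at most 62.5 mm and 10.7 degrees, less where a joint would pass 70% of its speed; a pose out of reach is approached as far as the arm can. A call with a number of a shift or a turn outside -1 to 1 is refused whole. A call with a gripper value outside its range is refused whole. "grip" is the opening, from 0 (shut) to 1 (fully open), set as the call begins (left out, the last holds). The fingers move at their own pace and stop on an object; the grip force is fixed at half the most. Time passes only in rows, so rows that repeat a pose let the fingers close. It gives the time, the measured TCP pose, the force, the opening and the grip force at its end, in the units of the state.
- get_obs(): the state, without advancing time (a new reading comes with each control period).
- optics.capture(name): name is "side" or "top" or "wrist"; returns the picture (420x560x3 uint8, red, green, blue); there is no depth.
- optics.get_calibration(name): a dict with "fx", "fy", "cx", "cy" (pixels), "k1" (the pictures are not rectified: a ray, as slopes to the right and down, at radius r is drawn at 1 + k1 r^2 times it, then the intrinsics apply), "world_from_camera" (4x4, takes a point from camera to world coordinates). Camera axes: x right, y down, z forward; pixel columns grow to the right and rows downward; lengths in mm; the calibration is good to about 2 mm. A picture is of the moment at which its call begins: read the wrist's pose just before it. get_calibration takes no time and is no camera call; for the wrist camera it gives the pose at the moment of the call.
- ticket.close_job(): hands the job in; it is judged then, once.
Trained networks look in the newest picture that a camera, given by its name, has taken for a name from the list of things; names that differ only in an ending like _2 or _b are one class to them, and where a whole thing is asked for, a point or a joint stands for the part that bears it (a point fixed in the world has none). Each returns a list of dicts, best first, with "confidence" (0 to 1); they miss things now and then, are a little off and sometimes report something else, mostly with a low value. They report only what shows in the picture. A call takes as long as a camera call. They do not tell look-alikes from the thing itself.
- finder.boxes_of(target, camera): "box" ([left, top, right, bottom] in pixels, round what is visible of it).
- finder.silhouettes(target, camera): "region" (420x560 bool, what is visible of it) and "box" ([left, top, right, bottom] in pixels, round what is visible of it).
- finder.pinpoint(target, camera): "uv" ([column, row] in pixels: a listed point, or the origin of a listed thing).
The state is a dict: "time": time; "joint_positions": joint angles; "dq": joint speeds; "tau": joint torques, N m; "tool_pos": TCP position; "tcp_rot": TCP orientation; "contact_force": force on the tool from outside, world axes, zero at the start; "moment": the same for the moment, N m; "grip_width": finger opening in mm; "finger_force": force on a finger pad.
Only numpy, scipy, OpenCV 4.12 (cv2) and the standard library are available. Lean on these libraries where they do the work, as an engineer would, in place of code of your own. Each camera call takes 0.05 s, during which the arm holds its last target. There are 200 camera calls.

### The job

Stand all the wide sample jars on the shaker's platform, leaving the slim look-alike jars where they are, then turn the speed dial to 30 (the mark with the dot) and, with your hand off the dial, press the start button fully down and let it come up. After that turn the dial back to 0 while the jars are still on the platform, and finally stand all the wide jars upright in the steel tray; do not disturb the other things on the bench.

Things in the scene. Friction and masses are not known exactly. Their poses are not given: they have to be found in the camera images.
- jar1: wide sample jar, upright cylinder 46 mm in diameter and 50 mm tall, white with a blue screw cap of the same diameter; origin at the centre of its underside, z up. Two or three of the wide jars are there, any of them may be absent (None)
- jar2: wide sample jar, upright cylinder 46 mm in diameter and 50 mm tall, white with a blue screw cap of the same diameter; origin at the centre of its underside, z up. Two or three of the wide jars are there, any of them may be absent (None)
- jar3: wide sample jar, upright cylinder 46 mm in diameter and 50 mm tall, white with a blue screw cap of the same diameter; origin at the centre of its underside, z up. Two or three of the wide jars are there, any of them may be absent (None)
- slim1: slim sample jar, a look-alike of the wide ones but 32 mm in diameter and 50 mm tall; origin at the centre of its underside. It is not part of the batch
- slim2: slim sample jar, a look-alike of the wide ones but 32 mm in diameter and 50 mm tall; origin at the centre of its underside. It is not part of the batch
- shaker: platform shaker, fixed to the bench, white housing 290 x 200 mm (its x by y); origin at the centre of its underside on the bench, z up, its +x points from the control deck (front, nearer the robot) to the platform (back). The control deck is a blue panel 66 mm above the bench over the front 110 mm; dial on its +y half, start button on its -y half
- platform (a point): centre of the shaker platform's top face, 70 mm above the bench; axes as the shaker's. The platform is a flat dark sheet, 172 x 192 mm inside (x by y), with a lip 8 mm high all round
- dial (a joint): angle of the speed dial in rad: 0 at scale mark 0, 4.189 at mark 100 (0.0419 rad per unit), growing as the dial is turned clockwise seen from above. End stops at both ends. Eleven white marks, every 10 units (24 degrees); the marks for 0 and 100 are longer; mark 30 (1.257 rad) has a white dot just outside it
- dial_grip (a point): point on the dial's axis at the height to grip, 103 mm above the bench; z up, x along the grip bar towards its white pointer line. Bar 50 mm long (x), 14 mm wide (y), top 7 mm above this point, on a round skirt 52 mm wide. In the shaker's frame the pointer stands 120 degrees anticlockwise of +x (front left) at 0, 48 degrees anticlockwise at 30, along +x at 50
- start (a joint): travel of the start button in m: 0 when up, 0.006 when fully down; a spring lifts it again (4 N when fully down)
- start_top (a point): centre of the top of the start button, a white round cap 28 mm in diameter in a black collar, 84 mm above the bench; pressed straight down
- tray: shallow open steel tray, fixed to the bench, 140 x 230 mm outside (x by y), 18 mm high, walls 5 mm; origin at the centre of its underside, z up. Empty at the start
- tray_in (a point): centre of the tray's inner floor, 5 mm above the bench; axes as the tray's; the floor is 130 x 220 mm (x by y), the wall stands 13 mm above it
- beaker: empty glass beaker, 60 mm wide, 85 mm tall; bystander
- tape: roll of tape lying flat, 80 mm wide, 19 mm high; bystander
- tipbox: box of pipette tips, 87 x 122 mm, 65 mm high; bystander
- washbottle: closed white bottle, 64 mm wide, 130 mm tall; bystander
- tuberack: white rack with capped tubes, 60 x 120 mm, 66 mm high; bystander
- timer: small grey bench timer lying flat, 50 x 65 mm, 22 mm high; bystander
There are look-alikes about, which are no part of the job. What is shaped like the jar1 but pink is not meant.

How it is judged:
By the outcome, as a careful person would: the job done as asked, in the order asked, and still so for the second after the job is handed in, with the robot touching nothing.
Of jar1, jar2, jar3 only 2 to 3 are there at a start; the rules pass over those that are not, and their reading is None.
At some moment in a run one of jar1, jar2, jar3 may be knocked a few centimetres aside while the robot is not near it.
It also fails if it takes over 210 s, if anything falls off the work surface, if the arm or the gripper's body presses on something with over 40 N, if the wrist force passes 120 N, or if a joint passes its speed limit or range.

## Working session

There is one attempt and no reset: what is moved stays moved. The work goes in short steps, Python scripts to look and compute and a tool call to move; the robot and the scene stay as the last step left them, time stands still between calls to the robot, and variables do not carry over. Pictures are saved under pics/ and viewed, at most 14 in all, crops included, and the job is handed in when it is done.

Besides the shell and the picture viewer there is one more tool, called in YAML: its name, and indented under it one key for each argument. send_rows: Moves the arm, as the interface text tells. Its arguments: {"type":"object","properties":{"offset":{"type":"array"},"delta_rot":{"type":"array"},"grip":{"type":"number"}},"required":["offset","delta_rot"]}

```bash
mkdir -p pics; ls
cat > h.py <<'E'
import numpy as np, cv2
from plant import get_obs, optics, ticket, finder
from scipy.spatial.transform import Rotation as R
def save(name,cam,crop=None,scale=1):
    im=optics.capture(cam)
    o=im if crop is None else im[crop[1]:crop[3],crop[0]:crop[2]]
    o=cv2.resize(o,None,fx=scale,fy=scale,interpolation=cv2.INTER_CUBIC)
    cv2.imwrite(f'pics/{name}.png',o[...,::-1]); return im
def ray(cam,uv,c=None):
    c=c or optics.get_calibration(cam)
    d=np.array([(uv[0]-c['cx'])/c['fx'],(uv[1]-c['cy'])/c['fy']]); s=d.copy()
    for _ in range(20): s=d/(1+c['k1']*(s@s))
    T=np.array(c['world_from_camera']); v=T[:3,:3]@np.array([s[0],s[1],1.]); return T[:3,3],v/np.linalg.norm(v)
def onz(cam,uv,z,c=None):
    o,v=ray(cam,uv,c); return o+v*(z-o[2])/v[2]
def proj(cam,p,c=None):
    c=c or optics.get_calibration(cam); T=np.array(c['world_from_camera'])
    q=T[:3,:3].T@(np.asarray(p,float)-T[:3,3]); s=q[:2]/q[2]; s=s*(1+c['k1']*(s@s))
    return np.array([c['cx']+c['fx']*s[0],c['cy']+c['fy']*s[1]])
def tri(rays):
    A=np.zeros((3,3));b=np.zeros(3)
    for o,v in rays:
        P=np.eye(3)-np.outer(v,v);A+=P;b+=P@o
    x=np.linalg.solve(A,b); return x,[np.linalg.norm((np.eye(3)-np.outer(v,v))@(x-o)) for o,v in rays]
E
python3 - <<'E'
from h import *
print(get_obs())
for c in ['top','side','wrist']:
    save(c+'0',c); k=optics.get_calibration(c); print(c,k['fx'],k['k1'],np.round(k['world_from_camera'],3).tolist())
    for t in ['jar1','slim1','shaker','platform','dial_grip','start_top','tray','tray_in','washbottle','beaker','tipbox','tuberack','tape','timer']:
        print(t,[(np.round(d['uv']).tolist(),round(d['confidence'],2)) for d in finder.pinpoint(t,c)])
E
```

```text
pics
{'time': 0.0, 'joint_positions': array([ 1.17301021e+00,  3.42695073e-01,  1.52499066e+00,  3.66680547e-05,
        1.27538864e+00, -1.46005906e-01]), 'dq': array([ 0.0006935 ,  0.0001938 ,  0.0013647 ,  0.00011609,  0.0002157 ,
       -0.00088364]), 'tau': array([-7.94075095e-05, -4.31246352e+01, -2.44219726e+01,  7.17528211e-02,
        5.58433961e-02, -8.03952071e-05]), 'tool_pos': array([130.61004278, 508.09066045, 226.0685066 ]), 'tcp_rot': array([-3.14013180e+00, -2.50263489e-04,  2.88980156e+00]), 'contact_force': array([ 0.55983403, -0.38051321, -0.75337471]), 'moment': array([-0.0118504 , -0.01092138,  0.00644803]), 'finger_force': 0.0, 'grip_width': 92.06547674165812}
top 495.40013006016807 -0.18487861833524755 [[-0.001, -0.999, 0.041, 471.363], [-1.0, 0.001, -0.002, 9.89], [0.002, -0.041, -0.999, 1443.643], [0.0, 0.0, 0.0, 1.0]]
jar1 [([302.0, 231.0], 0.77), ([415.0, 226.0], 0.71), ([362.0, 231.0], 0.67)]
slim1 [([382.0, 204.0], 0.65), ([386.0, 258.0], 0.64)]
shaker [([216.0, 219.0], 0.84)]
platform [([199.0, 202.0], 0.7)]
dial_grip [([222.0, 251.0], 0.84)]
start_top 
[... 775 characters left out ...]
p [([220.0, 189.0], 0.58)]
start_top [([252.0, 199.0], 0.57)]
tray [([324.0, 248.0], 0.74)]
tray_in [([272.0, 251.0], 0.71), ([320.0, 244.0], 0.62)]
washbottle [([384.0, 274.0], 0.83), ([244.0, 167.0], 0.41)]
beaker [([258.0, 312.0], 0.62)]
tipbox [([399.0, 336.0], 0.96)]
tuberack [([159.0, 163.0], 0.9)]
tape [([349.0, 204.0], 0.77)]
timer [([245.0, 269.0], 0.77)]
wrist 326.47103431205653 -0.07333447871576941 [[0.25, 0.929, 0.274, 56.388], [0.968, -0.239, -0.071, 526.981], [-0.0, 0.283, -0.959, 383.821], [0.0, 0.0, 0.0, 1.0]]
jar1 []
slim1 []
shaker []
platform []
dial_grip []
start_top []
tray []
tray_in []
washbottle []
beaker []
tipbox []
tuberack [([284.0, 325.0], 0.72)]
tape []
timer []
```

View pics/top0.png

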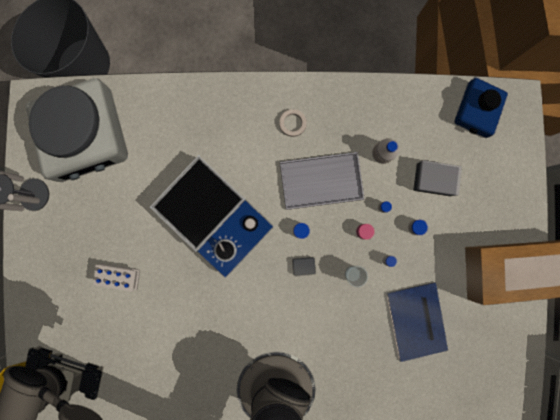

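View pics/side0.png

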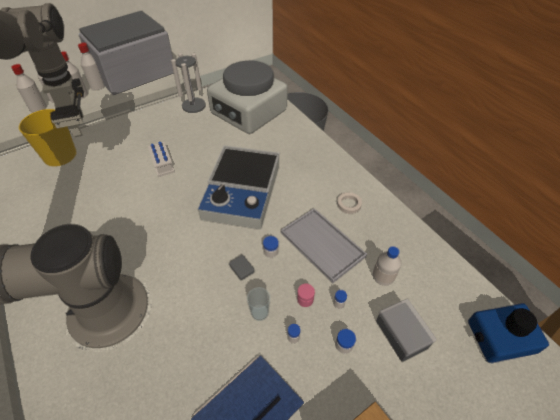

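The top view has blue caps at (302,230), (419,227), (386,206) and (390,261), and a pink jar at (366,231). The two larger blue caps fit the wide jars, the two smaller ones are slim, and the pink one is not meant. I'll measure them and confirm in one crop.

```bash
cat >> h.py <<'E'
from scipy.optimize import least_squares
def cyl(x,y,z0,h,r):
    t=np.linspace(0,2*np.pi,40); return np.array([[x+r*np.cos(a),y+r*np.sin(a),z] for z in(z0,z0+h) for a in t])
def cbox(cam,P,c):
    q=np.array([proj(cam,p,c) for p in P]); return np.r_[q.min(0),q.max(0)]
def fitcyl(obs,x0,r=None,z0=None,h=50):
    # obs: list of (cam,calib,box); free x,y (+r)(+z0)
    def f(p):
        rr=r or p[2]; zz=z0 if z0 is not None else p[-1]
        return np.concatenate([cbox(c,cyl(p[0],p[1],zz,h,rr),k)-np.array(b) for c,k,b in obs])
    s=[*x0]+([] if r else [20])+([] if z0 is not None else [0])
    o=least_squares(f,s); return np.round(o.x,1),round(np.sqrt(np.mean(o.fun**2)),2)
E
python3 - <<'E'
from h import *
im=save('cropA','top',(270,170,470,300),4)
k={c:optics.get_calibration(c) for c in('top','side')}
optics.capture('side')
B={c:[(d['box'],d['confidence']) for t in('jar1','slim1') for d in finder.boxes_of(t,c)] for c in k}
for c in B: print(c,[(np.round(b).astype(int).tolist(),round(q,2)) for b,q in B[c]])
for n,uv in [('A',(302,230)),('B',(419,227)),('s1',(386,206)),('s2',(390,261)),('pink',(366,231))]:
    g=onz('top',uv,50); obs=[]
    for c in k:
        p=proj(c,[g[0],g[1],25]); bs=sorted(B[c],key=lambda b:np.hypot((b[0][0]+b[0][2])/2-p[0],(b[0][1]+b[0][3])/2-p[1]))
        if bs:
            b=bs[0][0]; 
            if np.hypot((b[0]+b[2])/2-p[0],(b[1]+b[3])/2-p[1])<10: obs.append((c,k[c],b))
    print(n,g.round(),len(obs),fitcyl(obs,g[:2]) if obs else None)
for t,z in [('platform',70),('dial_grip',103),('start_top',84),('tray_in',5),('shaker',0),('tray',0)]:
    for c in k:
        d=finder.pinpoint(t,c)
        if d: print(t,c,onz(c,d[0]['uv'],z).round(1))
for t in ['tipbox','washbottle','beaker','tape','timer','tuberack']:
    d=finder.pinpoint(t,'top')
    if d: print(t,onz('top',d[0]['uv'],0).round())
E
```

```text
top [([356, 226, 375, 240], 0.8), ([292, 220, 310, 238], 0.67), ([406, 217, 429, 239], 0.55), ([384, 252, 397, 265], 0.58), ([414, 162, 461, 195], 0.49), ([91, 261, 140, 291], 0.31)]
side [([336, 329, 356, 353], 0.96), ([264, 235, 279, 257], 0.7), ([300, 283, 313, 309], 0.62), ([288, 321, 300, 347], 0.68), ([332, 291, 348, 310], 0.6)]
A [471. -75.  50.] 2 (array([473.5, -73.9,  23.2,   2.8]), np.float64(0.5))
B [ 478. -411.   50.] 2 (array([ 478.4, -414.1,   24.4,    5.2]), np.float64(1.85))
s1 [ 538. -315.   50.] 1 (array([ 733.7, -162.7,   29.8, -466.5]), np.float64(0.0))
s2 [ 382. -326.   50.] 2 (array([ 385. , -331.2,   17.2,    0.8]), np.float64(1.75))
pink [ 467. -257.   50.] 2 (array([ 465.1, -260.9,   20.6,    3.4]), np.float64(1.55))
platform top [549.9 215.4  70. ]
platform side [553.2 221.5  70. ]
dial_grip top [413.5 144.6 103. ]
dial_grip side [416.3 155.8 103. ]
start_top top [379.1 -70.   84. ]
start_top side [548.7 210.2  84. ]
tray_in top [ 615.3 -138.9    5. ]
tray_in side [ 604.2 -139.9    5. ]
shaker top [505.  184.1   0. ]
shaker side [515.6 175.   -0. ]
tray top [ 607.8 -131.4    0. ]
tray side [ 614.3 -142.1    0. ]
tipbox [ 616. -481.    0.]
washbottle [ 695. -314.    0.]
beaker [ 346. -223.    0.]
tape [786. -65.   0.]
timer [357. -76.   0.]
tuberack [335. 462.   0.]
```

View pics/cropA.png

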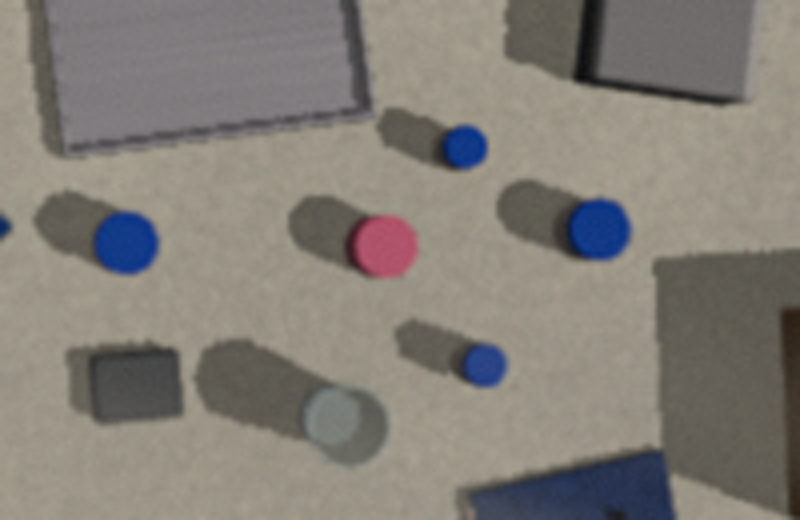

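Confirmed: wide caps at crop (127,243) and (599,229) measure about 62 px, and slim caps at (464,147) and (484,365) about 44 px, with the pink decoy at (384,245). So there are two wide jars. Next I'll fly the wrist camera over the shaker.

```bash
cat > plan.py <<'E'
import sys,json,numpy as np
from scipy.spatial.transform import Rotation as R
# usage: plan.py "x,y,z,yawdeg[,grip[,extra rows[,mm/row]]]" ... ; state in cmd.json
try: P=json.load(open('cmd.json'))
except Exception: P=[130.786,508.468,226.741,np.degrees(1.173+.146+np.pi/2)]
rot=lambda y:R.from_euler('xyz',[180,0,y],degrees=True)
p=np.array(P[:3]);yaw=P[3]
for a in sys.argv[1:]:
    v=[float(s) if s else None for s in a.split(',')]; t=np.array(v[:3]);ty=v[3]
    g=v[4] if len(v)>4 else None; ex=int(v[5] or 0) if len(v)>5 else 0; st=v[6] if len(v)>6 else 45
    dy=(ty-yaw+180)%360-180
    d=rot(yaw).inv().apply(t-p)
    n=max(1,int(np.ceil(max(np.abs(d).max()/115,np.linalg.norm(d)/(8*st),abs(dy)/72))))
    p0,y0=p.copy(),yaw
    for i in range(1,n+1):
        q=p0+(t-p0)*i/n; qy=y0+dy*i/n
        d=rot(yaw).inv().apply(q-p)/120; r=(rot(yaw).inv()*rot(qy)).as_rotvec()[2]/(2*np.pi)
        d=np.round(d,3); r=round(r,3)
        k=max(1,int(np.ceil(max(np.linalg.norm(d)*120/st,abs(r)*360/9))))
        rows=[np.round(d*j/k,3).tolist() for j in range(1,k+1)]; rr=[[0,0,round(r*j/k,3)] for j in range(1,k+1)]
        if i==n:
            e=min(ex,8-k); rows+=[rows[-1]]*e; rr+=[rr[-1]]*e
        print(json.dumps({"offset":rows,"delta_rot":rr,**({"grip":g} if g is not None and i==1 else {})}))
        p=p+rot(yaw).apply(np.array(rows[-1])*120); yaw=yaw-rr[-1][2]*360
print('end',p.round(2),round(yaw,2)); json.dump([*p,yaw],open('cmd.json','w'))
E
python3 plan.py 500,175,260,137,,1
```

```text
{"offset": [[-0.306, -0.16, -0.023], [-0.612, -0.321, -0.046], [-0.918, -0.481, -0.069]], "delta_rot": [[0, 0, 0.007], [0, 0, 0.013], [0, 0, 0.02]]}
{"offset": [[-0.324, -0.121, -0.023], [-0.647, -0.241, -0.047], [-0.971, -0.362, -0.07]], "delta_rot": [[0, 0, 0.007], [0, 0, 0.013], [0, 0, 0.02]]}
{"offset": [[-0.336, -0.079, -0.023], [-0.673, -0.159, -0.046], [-1.009, -0.238, -0.069]], "delta_rot": [[0, 0, 0.007], [0, 0, 0.013], [0, 0, 0.02]]}
{"offset": [[-0.344, -0.037, -0.023], [-0.687, -0.073, -0.046], [-1.031, -0.11, -0.069], [-1.031, -0.11, -0.069]], "delta_rot": [[0, 0, 0.006], [0, 0, 0.013], [0, 0, 0.019], [0, 0, 0.019]]}
end [500.   174.95 259.98] 137.13
```

```bash
rm cmd.json; sed -i 's/np.abs(d).max()\/115/np.linalg.norm(d)\/118/' plan.py; python3 plan.py 500,175,260,137,,1
```

```text
{"offset": [[-0.245, -0.128, -0.018], [-0.489, -0.257, -0.037], [-0.734, -0.385, -0.055]], "delta_rot": [[0, 0, 0.005], [0, 0, 0.011], [0, 0, 0.016]]}
{"offset": [[-0.257, -0.103, -0.019], [-0.513, -0.206, -0.037], [-0.77, -0.309, -0.056]], "delta_rot": [[0, 0, 0.005], [0, 0, 0.011], [0, 0, 0.016]]}
{"offset": [[-0.265, -0.077, -0.018], [-0.531, -0.154, -0.037], [-0.796, -0.231, -0.055]], "delta_rot": [[0, 0, 0.005], [0, 0, 0.011], [0, 0, 0.016]]}
{"offset": [[-0.272, -0.05, -0.019], [-0.544, -0.099, -0.037], [-0.816, -0.149, -0.056]], "delta_rot": [[0, 0, 0.005], [0, 0, 0.01], [0, 0, 0.015]]}
{"offset": [[-0.275, -0.024, -0.018], [-0.551, -0.048, -0.037], [-0.826, -0.072, -0.055], [-0.826, -0.072, -0.055]], "delta_rot": [[0, 0, 0.005], [0, 0, 0.011], [0, 0, 0.016], [0, 0, 0.016]]}
end [500.01 175.01 259.98] 137.13
```

send_rows:
  offset:
    - [-0.245,-0.128,-0.018]
    - [-0.489,-0.257,-0.037]
    - [-0.734,-0.385,-0.055]
  delta_rot:
    - [0,0,0.005]
    - [0,0,0.011]
    - [0,0,0.016]

```text
time: 3.82
tool_pos: [205.2, 441.1, 233.4]
tcp_rot: [3.141, 0.0, 2.789]
contact_force: [0.2, -0.9, 0.7]
grip_width: 92.0
finger_force: 0.0
```

send_rows:
  offset:
    - [-0.257,-0.103,-0.019]
    - [-0.513,-0.206,-0.037]
    - [-0.77,-0.309,-0.056]
  delta_rot:
    - [0,0,0.005]
    - [0,0,0.011]
    - [0,0,0.016]

```text
time: 4.2
tool_pos: [279.3, 374.3, 240.2]
tcp_rot: [3.141, 0.0, 2.688]
contact_force: [-0.9, 0.3, 0.2]
grip_width: 91.7
finger_force: 0.0
```

send_rows:
  offset:
    - [-0.265,-0.077,-0.018]
    - [-0.531,-0.154,-0.037]
    - [-0.796,-0.231,-0.055]
  delta_rot:
    - [0,0,0.005]
    - [0,0,0.011]
    - [0,0,0.016]

```text
time: 4.58
tool_pos: [353.0, 307.6, 246.9]
tcp_rot: [3.141, 0.0, 2.587]
contact_force: [1.1, -0.1, -0.4]
grip_width: 91.8
finger_force: 0.0
```

send_rows:
  offset:
    - [-0.272,-0.05,-0.019]
    - [-0.544,-0.099,-0.037]
    - [-0.816,-0.149,-0.056]
  delta_rot:
    - [0,0,0.005]
    - [0,0,0.01]
    - [0,0,0.015]

```text
time: 4.95
tool_pos: [426.9, 240.9, 253.5]
tcp_rot: [3.141, 0.0, 2.493]
contact_force: [0.6, -0.4, 0.0]
grip_width: 91.3
finger_force: 0.0
```

send_rows:
  offset:
    - [-0.275,-0.024,-0.018]
    - [-0.551,-0.048,-0.037]
    - [-0.826,-0.072,-0.055]
    - [-0.826,-0.072,-0.055]
  delta_rot:
    - [0,0,0.005]
    - [0,0,0.011]
    - [0,0,0.016]
    - [0,0,0.016]

```text
time: 5.45
tool_pos: [501.3, 173.6, 259.7]
tcp_rot: [3.141, 0.0, 2.391]
contact_force: [-0.9, 0.4, 0.5]
grip_width: 92.0
finger_force: 0.0
```

Run:
```python
from h import *
print(get_obs()['tool_pos'],get_obs()['tcp_rot'])
save('w1','wrist',None,1.4)
for t,z in [('platform',70),('dial_grip',103),('start_top',84),('shaker',0)]:
    for d in finder.pinpoint(t,'wrist'): print(t,np.round(d['uv'],1),round(d['confidence'],2),onz('wrist',d['uv'],z).round(1))
```

```text
[501.33555594 173.56968381 259.74581345] [3.14149481e+00 3.49809852e-04 2.39056733e+00]
platform [338.1 191. ] 0.7 [548.9 219.6  70. ]
dial_grip [192.9 152.4] 0.6 [414.6 143.  103. ]
start_top [202.6 242.8] 0.7 [488.   73.4  84. ]
shaker [284.  174.1] 0.81 [505.2 181.8   0. ]
shaker [338.5 190.1] 0.65 [569.4 220.    0. ]
```

View pics/w1.png

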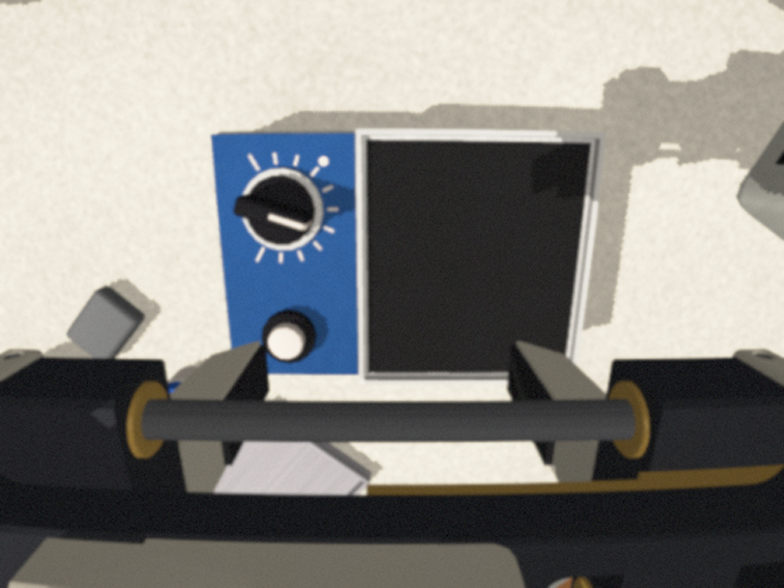

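The wrist view (scaled 1.4) shows the dial at (275,212) with its pointer running to (305,229), so it sits past 50, near 58–60. The 0 mark is at (252,160), the 30 dot at (323,160), the start button at (286,342) and the platform spans (365..592, 140..375). Now I'll fit the shaker pose.

Run:
```python
from h import *
im=cv2.imread('pics/w1.png'); c=optics.get_calibration('wrist'); hsv=cv2.cvtColor(im,cv2.COLOR_BGR2HSV)
m=cv2.inRange(hsv,(100,120,80),(125,255,255)); m[360:,:205]=0
n,l,s,_=cv2.connectedComponentsWithStats(m); i=1+np.argmax(s[1:,4]); print('blue',s[i])
cn=max(cv2.findContours((l==i).astype(np.uint8),0,2)[0],key=len)[:,0]
W=np.array([onz('wrist',q/1.4,66,c)[:2] for q in cn])
print(cv2.minAreaRect(W.astype(np.float32)))
yaw=None
m=cv2.inRange(hsv,(0,0,0),(180,255,60)); m[:,:330]=0; m[372:]=0; m[:,595:]=0
cn=max(cv2.findContours(m,0,2)[0],key=len)[:,0]; 
q=cv2.minAreaRect(np.array([onz('wrist',q/1.4,70,c)[:2] for q in cn],np.float32)); print('plat',q)
a,b=[onz('wrist',np.array(u)/1.4,110,c) for u in((268,216),(305,229))]
print('pointer',a.round(1),b.round(1),np.degrees(np.arctan2(*(b-a)[1::-1])))
# marks 0 and 100 outer etc at z66
for n,u in dict(m0=(250,155),m100=(258,261),dot=(323,161)).items(): print(n,onz('wrist',np.array(u)/1.4,67,c).round(1))
# tray from top image
t=cv2.imread('pics/top0.png'); k=optics.get_calibration('top')
C=[onz('top',u,18,k)[:2].round(1) for u in((278,161),(357,153),(363,198),(284,209))]; print('tray',C,np.mean(C,0))
```

```text
blue [  213   134   144   239 21332]
((447.19482421875, 116.50390625), (104.66580963134766, 192.51370239257812), 46.94451904296875)
plat ((546.0809326171875, 221.63427734375), (162.87130737304688, 183.52841186523438), 46.601051330566406)
pointer [415.5 142.7 110. ] [438.8 154.7 110. ] 27.304350723594478
m0 [371.2 154.   67. ]
m100 [430.4  99.3  67. ]
dot [411.7 190.6  67. ]
tray [array([670.4,  -8.2]), array([ 694.6, -238.9]), array([ 562.9, -254.8]), array([531.2, -25.3])] [ 614.775 -131.8  ]
```

```bash
python3 plan.py 472,-75,200,180,,2
```

```text
{"offset": [[-0.208, -0.281, 0.084], [-0.415, -0.562, 0.167]], "delta_rot": [[0, 0, -0.02], [0, 0, -0.04]]}
{"offset": [[-0.132, -0.324, 0.083], [-0.263, -0.648, 0.166]], "delta_rot": [[0, 0, -0.02], [0, 0, -0.039]]}
{"offset": [[-0.049, -0.346, 0.084], [-0.098, -0.692, 0.167], [-0.098, -0.692, 0.167], [-0.098, -0.692, 0.167]], "delta_rot": [[0, 0, -0.02], [0, 0, -0.04], [0, 0, -0.04], [0, 0, -0.04]]}
end [472.02 -75.05 199.98] 179.97
```

send_rows:
  offset:
    - [-0.208,-0.281,0.084]
    - [-0.415,-0.562,0.167]
  delta_rot:
    - [0,0,-0.02]
    - [0,0,-0.04]

```text
time: 5.95
tool_pos: [490.0, 91.8, 239.8]
tcp_rot: [3.141, 0.0, 2.652]
contact_force: [0.5, -1.4, -0.1]
grip_width: 91.6
finger_force: 0.0
```

send_rows:
  offset:
    - [-0.132,-0.324,0.083]
    - [-0.263,-0.648,0.166]
  delta_rot:
    - [0,0,-0.02]
    - [0,0,-0.039]

```text
time: 6.2
tool_pos: [480.8, 7.9, 219.9]
tcp_rot: [3.141, 0.001, 2.896]
contact_force: [-0.3, -0.1, 0.6]
grip_width: 91.8
finger_force: 0.0
```

send_rows:
  offset:
    - [-0.049,-0.346,0.084]
    - [-0.098,-0.692,0.167]
    - [-0.098,-0.692,0.167]
    - [-0.098,-0.692,0.167]
  delta_rot:
    - [0,0,-0.02]
    - [0,0,-0.04]
    - [0,0,-0.04]
    - [0,0,-0.04]

```text
time: 6.7
tool_pos: [472.0, -74.3, 200.2]
tcp_rot: [3.141, 0.0, 3.14]
contact_force: [0.5, -0.0, 0.3]
grip_width: 91.6
finger_force: 0.0
```

Run:
```python
from h import *
o=get_obs();print(o['time'],o['tool_pos'],o['tcp_rot'])
save('w2','wrist'); c=optics.get_calibration('wrist'); kt=optics.get_calibration('top')
for d in finder.boxes_of('jar1','wrist'):
    b=d['box'];g=onz('wrist',[(b[0]+b[2])/2,(b[1]+b[3])/2],25,c)
    print(np.round(b),round(d['confidence'],2),fitcyl([('wrist',c,b)],g[:2],23,0),fitcyl([('wrist',c,b)],g[:2]),fitcyl([('wrist',c,b),('top',kt,(292,220,310,238))],g[:2]))
```

```text
6.7 [472.0238091  -74.28272326 200.20906989] [3.14120384e+00 3.87113027e-04 3.14023415e+00]
[249. 164. 301. 214.] 0.8 (array([470.1, -76.3]), np.float64(2.07)) (array([ 110993.7,   -2662.4,   38612.9, -476478.2]), np.float64(0.17)) (array([474.8, -76.1,  24.9, -20.7]), np.float64(1.44))
[  0. 177.  12. 211.] 0.76 (array([ 475.6, -372.4]), np.float64(21.54)) (array([  882741. , -3277660.9,   152156. , -3624669. ]), np.float64(4.94)) (array([ 437.3, -215.7,   -0. ,  164.7]), np.float64(34.47))
[ 71. 162. 133. 212.] 0.6 (array([ 467.7, -258.4]), np.float64(1.3)) (array([ 475.4, -278. ,   24.9,  -34.7]), np.float64(0.0)) (array([ 4.168e+02, -1.245e+02,  1.000e-01,  2.350e+02]), np.float64(19.84))
[421. 206. 453. 240.] 0.26 (array([508.6,  98. ]), np.float64(12.9)) (array([  467491. ,   714404.2,    76436.9, -1351242.8]), np.float64(0.88)) (array([442.4,  -6.5,  -0. , 197.7]), np.float64(15.39))
```

View pics/w2.png

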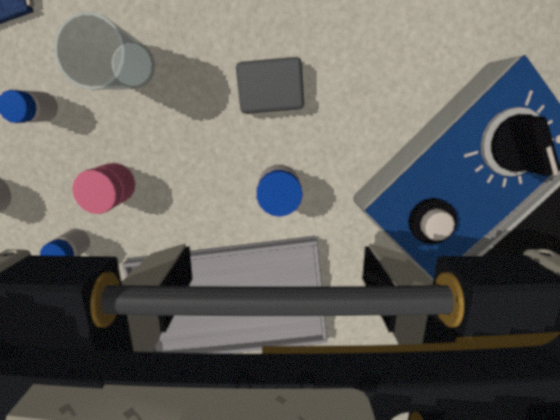

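Wrist view: blue wide cap at (279,193) with radius about 23 px, the pink jar at (103,188), slims at the left edge, and clear space around the target. Descend and grasp.

```bash
python3 - <<'E'
from h import *
c=optics.get_calibration('wrist'); im=cv2.imread('pics/w2.png'); m=cv2.inRange(cv2.cvtColor(im,cv2.COLOR_BGR2HSV),(105,150,60),(130,255,255)); m[:,:230]=0;m[:,330:]=0;m[240:]=0
M=cv2.moments(m,True); print(M['m10']/M['m00'],M['m01']/M['m00'],onz('wrist',(M['m10']/M['m00'],M['m01']/M['m00']),48,c))
E
python3 plan.py 472,-75.5,15,180,,2 472,-75.5,15,180,0,7
```

```text
279.08661926308986 192.7285067873303 [470.5658727  -72.34307747  48.        ]
{"offset": [[0.0, -0.001, 0.257], [0.0, -0.001, 0.514], [0.0, -0.002, 0.771]], "delta_rot": [[0, 0, -0.0], [0, 0, -0.0], [0, 0, -0.0]]}
{"offset": [[0.0, -0.001, 0.257], [0.0, -0.001, 0.514], [0.0, -0.002, 0.771], [0.0, -0.002, 0.771], [0.0, -0.002, 0.771]], "delta_rot": [[0, 0, -0.0], [0, 0, -0.0], [0, 0, -0.0], [0, 0, -0.0], [0, 0, -0.0]]}
{"offset": [[0.0, 0.0, -0.0], [0.0, 0.0, -0.0], [0.0, 0.0, -0.0], [0.0, 0.0, -0.0], [0.0, 0.0, -0.0], [0.0, 0.0, -0.0], [0.0, 0.0, -0.0], [0.0, 0.0, -0.0]], "delta_rot": [[0, 0, -0.0], [0, 0, -0.0], [0, 0, -0.0], [0, 0, -0.0], [0, 0, -0.0], [0, 0, -0.0], [0, 0, -0.0], [0, 0, -0.0]], "grip": 0.0}
end [472.02 -75.53  14.94] 179.97
```

send_rows:
  offset:
    - [0.0,-0.001,0.257]
    - [0.0,-0.001,0.514]
    - [0.0,-0.002,0.771]
  delta_rot:
    - [0,0,0]
    - [0,0,0]
    - [0,0,0]

```text
time: 7.18
tool_pos: [472.4, -74.1, 107.0]
tcp_rot: [-3.141, 0.001, -3.141]
contact_force: [0.4, 1.0, -0.0]
grip_width: 92.0
finger_force: 0.0
```

send_rows:
  offset:
    - [0.0,-0.001,0.257]
    - [0.0,-0.001,0.514]
    - [0.0,-0.002,0.771]
    - [0.0,-0.002,0.771]
    - [0.0,-0.002,0.771]
  delta_rot:
    - [0,0,0]
    - [0,0,0]
    - [0,0,0]
    - [0,0,0]
    - [0,0,0]

```text
time: 7.8
tool_pos: [472.9, -75.1, 15.9]
tcp_rot: [-3.141, 0.001, -3.141]
contact_force: [-0.7, -0.4, 0.7]
grip_width: 91.9
finger_force: 0.0
```

send_rows:
  offset:
    - [0,0,0]
    - [0,0,0]
    - [0,0,0]
    - [0,0,0]
    - [0,0,0]
    - [0,0,0]
    - [0,0,0]
    - [0,0,0]
  delta_rot:
    - [0,0,0]
    - [0,0,0]
    - [0,0,0]
    - [0,0,0]
    - [0,0,0]
    - [0,0,0]
    - [0,0,0]
    - [0,0,0]
  grip: 0

```text
time: 8.8
tool_pos: [472.0, -75.5, 14.9]
tcp_rot: [3.141, -0.0, 3.141]
contact_force: [-1.1, -0.6, 1.4]
grip_width: 45.6
finger_force: 30.0
```

```bash
python3 - <<'E'
import numpy as np
o=np.array([508.6,182.]);a=np.radians(46.8);M=np.array([[np.cos(a),-np.sin(a)],[np.sin(a),np.cos(a)]])
for p in [(55,0),(60,-45),(60,45),(-92,41.5),(-92,-59)]: print(p,(o+M@p).round(1))
E
cp cmd.json cmdA.json; python3 plan.py 472,-75.5,180,180,,0,40 582,115,190,137,,0,40 582.5,195,190,137,,1,40
```

```text
(55, 0) [546.3 222.1]
(60, -45) [582.5 194.9]
(60, 45) [516.9 256.5]
(-92, 41.5) [415.4 143.3]
(-92, -59) [488.6  74.5]
{"offset": [[0.0, 0.0, -0.229], [0.0, 0.0, -0.459], [0.0, 0.0, -0.688]], "delta_rot": [[0, 0, -0.0], [0, 0, -0.0], [0, 0, -0.0]]}
{"offset": [[0.0, 0.0, -0.229], [0.0, 0.0, -0.458], [0.0, 0.0, -0.687]], "delta_rot": [[0, 0, -0.0], [0, 0, -0.0], [0, 0, -0.0]]}
{"offset": [[-0.153, 0.265, -0.014], [-0.305, 0.529, -0.028], [-0.458, 0.794, -0.042]], "delta_rot": [[0, 0, 0.02], [0, 0, 0.04], [0, 0, 0.06]]}
{"offset": [[-0.044, 0.302, -0.014], [-0.089, 0.605, -0.028], [-0.133, 0.907, -0.042]], "delta_rot": [[0, 0, 0.02], [0, 0, 0.039], [0, 0, 0.059]]}
{"offset": [[0.15, 0.164, 0.0], [0.3, 0.328, 0.0], [0.45, 0.492, 0.0], [0.45, 0.492, 0.0]], "delta_rot": [[0, 0, 0.0], [0, 0, 0.0], [0, 0, 0.0], [0, 0, 0.0]]}
end [582.56 195.03 190.02] 137.13
```

send_rows:
  offset:
    - [0.0,0.0,-0.229]
    - [0.0,0.0,-0.459]
    - [0.0,0.0,-0.688]
  delta_rot:
    - [0,0,0]
    - [0,0,0]
    - [0,0,0]

```text
time: 9.18
tool_pos: [471.8, -75.5, 98.1]
tcp_rot: [3.141, -0.0, 3.141]
contact_force: [0.2, -0.4, -0.3]
grip_width: 45.5
finger_force: 30.0
```

send_rows:
  offset:
    - [0.0,0.0,-0.229]
    - [0.0,0.0,-0.458]
    - [0.0,0.0,-0.687]
  delta_rot:
    - [0,0,0]
    - [0,0,0]
    - [0,0,0]

```text
time: 9.55
tool_pos: [471.8, -75.5, 180.6]
tcp_rot: [3.142, -0.0, 3.141]
contact_force: [0.1, 0.2, -1.0]
grip_width: 45.4
finger_force: 30.0
```

send_rows:
  offset:
    - [-0.153,0.265,-0.014]
    - [-0.305,0.529,-0.028]
    - [-0.458,0.794,-0.042]
  delta_rot:
    - [0,0,0.02]
    - [0,0,0.04]
    - [0,0,0.06]

```text
time: 9.93
tool_pos: [527.4, 20.6, 184.9]
tcp_rot: [-3.141, -0.0, 2.76]
contact_force: [0.3, 0.7, -0.9]
grip_width: 45.4
finger_force: 30.0
```

send_rows:
  offset:
    - [-0.044,0.302,-0.014]
    - [-0.089,0.605,-0.028]
    - [-0.133,0.907,-0.042]
  delta_rot:
    - [0,0,0.02]
    - [0,0,0.039]
    - [0,0,0.059]

```text
time: 10.3
tool_pos: [582.3, 116.0, 189.7]
tcp_rot: [-3.141, -0.0, 2.389]
contact_force: [0.0, -0.7, -0.5]
grip_width: 45.9
finger_force: 30.0
```

send_rows:
  offset:
    - [0.15,0.164,0.0]
    - [0.3,0.328,0.0]
    - [0.45,0.492,0.0]
    - [0.45,0.492,0.0]
  delta_rot:
    - [0,0,0.0]
    - [0,0,0.0]
    - [0,0,0.0]
    - [0,0,0.0]

```text
time: 10.8
tool_pos: [582.1, 196.6, 189.4]
tcp_rot: [-3.141, -0.001, 2.396]
contact_force: [0.1, -0.6, -1.6]
grip_width: 45.8
finger_force: 30.0
```

```bash
python3 plan.py 582.5,195,87,137,,2 582.5,195,85,137,,3,1
```

```text
{"offset": [[0.0, -0.0, 0.286], [0.0, -0.0, 0.573], [0.0, -0.0, 0.859], [0.0, -0.0, 0.859], [0.0, -0.0, 0.859]], "delta_rot": [[0, 0, 0.0], [0, 0, 0.0], [0, 0, 0.0], [0, 0, 0.0], [0, 0, 0.0]]}
{"offset": [[0.0, -0.0, 0.008], [0.0, -0.0, 0.016], [0.0, -0.0, 0.016], [0.0, -0.0, 0.016], [0.0, -0.0, 0.016]], "delta_rot": [[0, 0, 0.0], [0, 0, 0.0], [0, 0, 0.0], [0, 0, 0.0], [0, 0, 0.0]]}
end [582.56 195.03  85.02] 137.13
```

send_rows:
  offset:
    - [0.0,0,0.286]
    - [0.0,0,0.573]
    - [0.0,0,0.859]
    - [0.0,0,0.859]
    - [0.0,0,0.859]
  delta_rot:
    - [0,0,0]
    - [0,0,0]
    - [0,0,0]
    - [0,0,0]
    - [0,0,0]

```text
time: 11.42
tool_pos: [582.7, 194.3, 87.4]
tcp_rot: [-3.141, 0.0, 2.393]
contact_force: [0.1, 0.7, 0.2]
grip_width: 45.5
finger_force: 30.0
```

send_rows:
  offset:
    - [0.0,0,0.008]
    - [0.0,0,0.016]
    - [0.0,0,0.016]
    - [0.0,0,0.016]
    - [0.0,0,0.016]
  delta_rot:
    - [0,0,0]
    - [0,0,0]
    - [0,0,0]
    - [0,0,0]
    - [0,0,0]

```text
time: 12.05
tool_pos: [582.6, 195.1, 85.1]
tcp_rot: [3.141, 0.0, 2.393]
contact_force: [-0.9, 0.4, -0.6]
grip_width: 45.5
finger_force: 30.0
```

```bash
python3 plan.py 582.5,195,85,137,0.8,4 582.5,195,190,137,,0 478,-285,200,180,,0 478,-413,190,180,1,3
```

```text
{"offset": [[0.0, -0.0, 0.0], [0.0, -0.0, 0.0], [0.0, -0.0, 0.0], [0.0, -0.0, 0.0], [0.0, -0.0, 0.0]], "delta_rot": [[0, 0, 0.0], [0, 0, 0.0], [0, 0, 0.0], [0, 0, 0.0], [0, 0, 0.0]], "grip": 0.8}
{"offset": [[0.0, -0.0, -0.292], [0.0, -0.0, -0.583], [0.0, -0.0, -0.875]], "delta_rot": [[0, 0, 0.0], [0, 0, 0.0], [0, 0, 0.0]]}
{"offset": [[-0.139, -0.235, -0.006], [-0.278, -0.47, -0.011], [-0.417, -0.705, -0.017]], "delta_rot": [[0, 0, -0.008], [0, 0, -0.016], [0, 0, -0.024]]}
{"offset": [[-0.102, -0.253, -0.005], [-0.203, -0.506, -0.011], [-0.305, -0.759, -0.016]], "delta_rot": [[0, 0, -0.008], [0, 0, -0.016], [0, 0, -0.024]]}
{"offset": [[-0.063, -0.266, -0.006], [-0.126, -0.531, -0.011], [-0.189, -0.797, -0.017]], "delta_rot": [[0, 0, -0.008], [0, 0, -0.015], [0, 0, -0.023]]}
{"offset": [[-0.024, -0.272, -0.006], [-0.047, -0.544, -0.011], [-0.071, -0.816, -0.017]], "delta_rot": [[0, 0, -0.008], [0, 0, -0.016], [0, 0, -0.024]]}
{"offset": [[0.017, -0.272, -0.005], [0.034, -0.545, -0.011], [0.051, -0.817, -0.016]], "delta_rot": [[0, 0, -0.008], [0, 0, -0.016], [0, 0, -0.024]]}
{"offset": [[-0.0, -0.266, 0.021], [-0.0, -0.533, 0.042]], "delta_rot": [[0, 0, -0.0], [0, 0, -0.0]], "grip": 1.0}
{"offset": [[-0.0, -0.267, 0.02], [-0.0, -0.534, 0.041], [-0.0, -0.534, 0.041], [-0.0, -0.534, 0.041], [-0.0, -0.534, 0.041]], "delta_rot": [[0, 0, -0.0], [0, 0, -0.0], [0, 0, -0.0], [0, 0, -0.0], [0, 0, -0.0]]}
end [ 477.98 -413.03  190.02] 179.97
```

send_rows:
  offset:
    - [0,0,0]
    - [0,0,0]
    - [0,0,0]
    - [0,0,0]
    - [0,0,0]
  delta_rot:
    - [0,0,0]
    - [0,0,0]
    - [0,0,0]
    - [0,0,0]
    - [0,0,0]
  grip: 0.8

```text
time: 12.68
tool_pos: [582.6, 195.0, 85.0]
tcp_rot: [3.142, -0.0, 2.393]
contact_force: [-0.7, -1.0, -0.0]
grip_width: 73.3
finger_force: 0.0
```

send_rows:
  offset:
    - [0,0,-0.292]
    - [0,0,-0.583]
    - [0,0,-0.875]
  delta_rot:
    - [0,0,0]
    - [0,0,0]
    - [0,0,0]

```text
time: 13.05
tool_pos: [582.4, 195.0, 191.1]
tcp_rot: [-3.142, -0.0, 2.393]
contact_force: [1.0, -0.5, -0.1]
grip_width: 73.6
finger_force: 0.0
```

send_rows:
  offset:
    - [-0.139,-0.235,-0.006]
    - [-0.278,-0.47,-0.011]
    - [-0.417,-0.705,-0.017]
  delta_rot:
    - [0,0,-0.008]
    - [0,0,-0.016]
    - [0,0,-0.024]

```text
time: 13.42
tool_pos: [561.4, 98.1, 192.2]
tcp_rot: [3.141, 0.0, 2.546]
contact_force: [-0.0, -0.5, 0.9]
grip_width: 73.0
finger_force: 0.0
```

send_rows:
  offset:
    - [-0.102,-0.253,-0.005]
    - [-0.203,-0.506,-0.011]
    - [-0.305,-0.759,-0.016]
  delta_rot:
    - [0,0,-0.008]
    - [0,0,-0.016]
    - [0,0,-0.024]

```text
time: 13.8
tool_pos: [540.4, 2.1, 194.1]
tcp_rot: [3.141, 0.0, 2.697]
contact_force: [-0.4, 1.2, -0.0]
grip_width: 73.4
finger_force: 0.0
```

send_rows:
  offset:
    - [-0.063,-0.266,-0.006]
    - [-0.126,-0.531,-0.011]
    - [-0.189,-0.797,-0.017]
  delta_rot:
    - [0,0,-0.008]
    - [0,0,-0.015]
    - [0,0,-0.023]

```text
time: 14.18
tool_pos: [519.5, -94.0, 196.1]
tcp_rot: [3.141, 0.0, 2.841]
contact_force: [0.8, -0.1, -0.3]
grip_width: 73.4
finger_force: 0.0
```

send_rows:
  offset:
    - [-0.024,-0.272,-0.006]
    - [-0.047,-0.544,-0.011]
    - [-0.071,-0.816,-0.017]
  delta_rot:
    - [0,0,-0.008]
    - [0,0,-0.016]
    - [0,0,-0.024]

```text
time: 14.55
tool_pos: [498.6, -190.0, 198.1]
tcp_rot: [3.142, 0.0, 2.992]
contact_force: [-0.8, -0.1, 0.3]
grip_width: 73.7
finger_force: 0.0
```

send_rows:
  offset:
    - [0.017,-0.272,-0.005]
    - [0.034,-0.545,-0.011]
    - [0.051,-0.817,-0.016]
  delta_rot:
    - [0,0,-0.008]
    - [0,0,-0.016]
    - [0,0,-0.024]

```text
time: 14.92
tool_pos: [477.7, -286.0, 200.1]
tcp_rot: [-3.142, 0.0, -3.14]
contact_force: [0.9, -1.2, -0.3]
grip_width: 73.3
finger_force: 0.0
```

send_rows:
  offset:
    - [0,-0.266,0.021]
    - [0,-0.533,0.042]
  delta_rot:
    - [0,0,0]
    - [0,0,0]
  grip: 1.0

```text
time: 15.18
tool_pos: [477.9, -350.0, 195.0]
tcp_rot: [-3.141, 0.0, 3.141]
contact_force: [0.2, -0.0, 0.2]
grip_width: 88.5
finger_force: 0.0
```

send_rows:
  offset:
    - [0,-0.267,0.02]
    - [0,-0.534,0.041]
    - [0,-0.534,0.041]
    - [0,-0.534,0.041]
    - [0,-0.534,0.041]
  delta_rot:
    - [0,0,0]
    - [0,0,0]
    - [0,0,0]
    - [0,0,0]
    - [0,0,0]

```text
time: 15.8
tool_pos: [478.2, -412.0, 190.2]
tcp_rot: [3.141, 0.0, -3.141]
contact_force: [-0.4, 0.8, 0.3]
grip_width: 91.8
finger_force: 0.0
```

Run:
```python
from h import *
o=get_obs();print(o['time'],o['tool_pos'],o['tcp_rot'])
im=save('w3','wrist'); c=optics.get_calibration('wrist')
m=cv2.inRange(cv2.cvtColor(im,cv2.COLOR_RGB2HSV),(105,150,50),(130,255,255)); n,l,s,ct=cv2.connectedComponentsWithStats(m)
for i in range(1,n):
    if s[i,4]>100: print(s[i],ct[i].round(1),onz('wrist',ct[i],48,c).round(1))
im=save('t3','top'); k=optics.get_calibration('top')
m=cv2.inRange(cv2.cvtColor(im,cv2.COLOR_RGB2HSV),(105,150,50),(130,255,255)); n,l,s,ct=cv2.connectedComponentsWithStats(m)
for i in range(1,n):
    if 20<s[i,4]<400: print('top',s[i],ct[i].round(1),onz('top',ct[i],50,k).round(1),onz('top',ct[i],120,k).round(1))
```

```text
15.8 [ 478.23015895 -412.01746175  190.24546564] [ 3.14135706e+00  1.24076124e-04 -3.14108356e+00]
[353  76  36  35 992] [370.8  93. ] [ 383.9 -330.3   48. ]
[ 253  175   46   46 1649] [275.6 197.5] [ 478.8 -414.    48. ]
[356 239  26  27 219] [364.3 248.6] [ 531.3 -325.4   48. ]
top [387 142  10  10  78] [391.6 146.2] [ 710.1 -334.3   50. ] [ 698.1 -317.   120. ]
top [190 192  17  19 244] [197.8 200.9] [553.2 219.2  50. ] [549.1 208.7 120. ]
top [381 202  10   9  73] [385.6 206.2] [ 537.5 -314.    50. ] [ 534.2 -297.7  120. ]
top [386 257  10   9  74] [390.5 261. ] [ 381.8 -327.1   50. ] [ 386.3 -310.2  120. ]
```

View pics/w3.png

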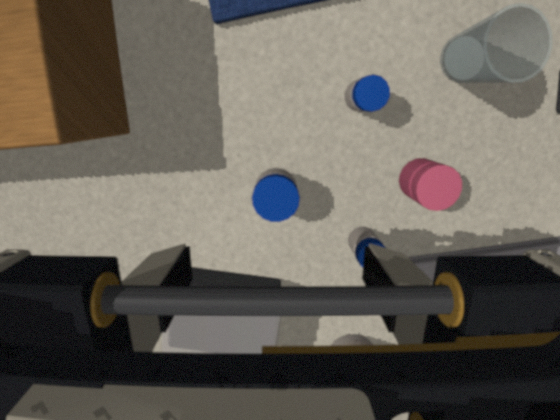

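The wide jar's cap is at (276,198). In the top view jar A on the platform has been nudged, to about shaker (47,-11), but it still stands there. The wooden block at the left, corner (128,133), is near, so I'll check its clearance before descending.

```bash
python3 - <<'E'
from h import *
c=optics.get_calibration('wrist')
for u in [(128,133),(116,0),(55,143),(40,0)]: print(u,[onz('wrist',u,z,c).round().tolist() for z in(0,100,150)])
for u in [(480,305),(466,248)]: print(u,[onz('top',u,z).round().tolist() for z in(0,100,150)])
E
python3 plan.py 478.5,-413.5,15,180,,2 478.5,-413.5,15,180,0,7
```

```text
(128, 133) [[421.0, -570.0, 0.0], [415.0, -525.0, 100.0], [412.0, -502.0, 150.0]]
(116, 0) [[291.0, -570.0, 0.0], [323.0, -525.0, 100.0], [339.0, -502.0, 150.0]]
(55, 143) [[429.0, -654.0, 0.0], [421.0, -585.0, 100.0], [417.0, -550.0, 150.0]]
(40, 0) [[286.0, -650.0, 0.0], [319.0, -582.0, 100.0], [336.0, -548.0, 150.0]]
(480, 305) [[241.0, -619.0, 0.0], [257.0, -576.0, 100.0], [265.0, -554.0, 150.0]]
(466, 248) [[414.0, -573.0, 0.0], [418.0, -533.0, 100.0], [420.0, -512.0, 150.0]]
{"offset": [[-0.001, -0.001, 0.364], [-0.002, -0.002, 0.729]], "delta_rot": [[0, 0, -0.0], [0, 0, -0.0]]}
{"offset": [[-0.001, -0.001, 0.365], [-0.002, -0.002, 0.73], [-0.002, -0.002, 0.73], [-0.002, -0.002, 0.73]], "delta_rot": [[0, 0, -0.0], [0, 0, -0.0], [0, 0, -0.0], [0, 0, -0.0]]}
{"offset": [[-0.0, 0.0, -0.0], [-0.0, 0.0, -0.0], [-0.0, 0.0, -0.0], [-0.0, 0.0, -0.0], [-0.0, 0.0, -0.0], [-0.0, 0.0, -0.0], [-0.0, 0.0, -0.0], [-0.0, 0.0, -0.0]], "delta_rot": [[0, 0, -0.0], [0, 0, -0.0], [0, 0, -0.0], [0, 0, -0.0], [0, 0, -0.0], [0, 0, -0.0], [0, 0, -0.0], [0, 0, -0.0]], "grip": 0.0}
end [ 478.46 -413.51   14.94] 179.97
```

send_rows:
  offset:
    - [-0.001,-0.001,0.364]
    - [-0.002,-0.002,0.729]
  delta_rot:
    - [0,0,0]
    - [0,0,0]

```text
time: 16.15
tool_pos: [478.8, -413.0, 102.4]
tcp_rot: [-3.14, 0.002, -3.141]
contact_force: [0.6, -0.6, 0.1]
grip_width: 91.6
finger_force: 0.0
```

send_rows:
  offset:
    - [-0.001,-0.001,0.365]
    - [-0.002,-0.002,0.73]
    - [-0.002,-0.002,0.73]
    - [-0.002,-0.002,0.73]
  delta_rot:
    - [0,0,0]
    - [0,0,0]
    - [0,0,0]
    - [0,0,0]

```text
time: 16.65
tool_pos: [479.4, -414.1, 16.7]
tcp_rot: [-3.14, 0.002, 3.142]
contact_force: [1.4, -0.6, 0.3]
grip_width: 91.7
finger_force: 0.0
```

send_rows:
  offset:
    - [0,0,0]
    - [0,0,0]
    - [0,0,0]
    - [0,0,0]
    - [0,0,0]
    - [0,0,0]
    - [0,0,0]
    - [0,0,0]
  delta_rot:
    - [0,0,0]
    - [0,0,0]
    - [0,0,0]
    - [0,0,0]
    - [0,0,0]
    - [0,0,0]
    - [0,0,0]
    - [0,0,0]
  grip: 0

```text
time: 17.65
tool_pos: [478.4, -413.5, 14.9]
tcp_rot: [3.141, -0.0, 3.141]
contact_force: [-0.5, 1.4, 1.0]
grip_width: 45.7
finger_force: 30.0
```

```bash
python3 - <<'E'
import numpy as np
o=np.array([508.6,182.]);a=np.radians(46.8);M=np.array([[np.cos(a),-np.sin(a)],[np.sin(a),np.cos(a)]])
print((o+M@(62,52)).round(1))
E
python3 plan.py 478.5,-413.5,190,180,,0 520,-90,200,160,,0 513,261,190,137,,2
```

```text
[513.1 262.8]
{"offset": [[-0.0, 0.0, -0.364], [-0.0, 0.0, -0.729]], "delta_rot": [[0, 0, -0.0], [0, 0, -0.0]]}
{"offset": [[-0.0, 0.0, -0.365], [-0.0, 0.0, -0.73]], "delta_rot": [[0, 0, -0.0], [0, 0, -0.0]]}
{"offset": [[-0.038, 0.3, -0.009], [-0.077, 0.599, -0.019], [-0.115, 0.899, -0.028]], "delta_rot": [[0, 0, 0.006], [0, 0, 0.012], [0, 0, 0.018]]}
{"offset": [[-0.004, 0.302, -0.009], [-0.009, 0.604, -0.018], [-0.013, 0.906, -0.027]], "delta_rot": [[0, 0, 0.006], [0, 0, 0.013], [0, 0, 0.019]]}
{"offset": [[0.032, 0.3, -0.009], [0.063, 0.601, -0.019], [0.095, 0.901, -0.028]], "delta_rot": [[0, 0, 0.006], [0, 0, 0.012], [0, 0, 0.018]]}
{"offset": [[0.116, 0.303, 0.009], [0.233, 0.607, 0.019], [0.349, 0.91, 0.028]], "delta_rot": [[0, 0, 0.007], [0, 0, 0.014], [0, 0, 0.021]]}
{"offset": [[0.155, 0.286, 0.009], [0.311, 0.571, 0.018], [0.466, 0.857, 0.027]], "delta_rot": [[0, 0, 0.007], [0, 0, 0.015], [0, 0, 0.022]]}
{"offset": [[0.193, 0.261, 0.009], [0.386, 0.523, 0.019], [0.579, 0.784, 0.028], [0.579, 0.784, 0.028], [0.579, 0.784, 0.028]], "delta_rot": [[0, 0, 0.007], [0, 0, 0.014], [0, 0, 0.021], [0, 0, 0.021], [0, 0, 0.021]]}
end [513.02 260.94 190.02] 137.13
```

send_rows:
  offset:
    - [0,0,-0.364]
    - [0,0,-0.729]
  delta_rot:
    - [0,0,0]
    - [0,0,0]

```text
time: 17.9
tool_pos: [478.1, -413.2, 102.7]
tcp_rot: [3.14, -0.001, 3.141]
contact_force: [0.0, -0.2, 0.0]
grip_width: 45.5
finger_force: 30.0
```

send_rows:
  offset:
    - [0,0,-0.365]
    - [0,0,-0.73]
  delta_rot:
    - [0,0,0]
    - [0,0,0]

```text
time: 18.15
tool_pos: [478.3, -413.3, 191.2]
tcp_rot: [3.141, -0.0, 3.141]
contact_force: [-0.1, -1.3, -0.3]
grip_width: 45.7
finger_force: 30.0
```

send_rows:
  offset:
    - [-0.038,0.3,-0.009]
    - [-0.077,0.599,-0.019]
    - [-0.115,0.899,-0.028]
  delta_rot:
    - [0,0,0.006]
    - [0,0,0.012]
    - [0,0,0.018]

```text
time: 18.52
tool_pos: [492.3, -304.5, 193.3]
tcp_rot: [3.141, 0.0, 3.026]
contact_force: [-0.0, 0.6, -0.5]
grip_width: 45.2
finger_force: 30.0
```

send_rows:
  offset:
    - [-0.004,0.302,-0.009]
    - [-0.009,0.604,-0.018]
    - [-0.013,0.906,-0.027]
  delta_rot:
    - [0,0,0.006]
    - [0,0,0.013]
    - [0,0,0.019]

```text
time: 18.9
tool_pos: [506.2, -196.6, 196.5]
tcp_rot: [3.141, 0.0, 2.907]
contact_force: [-0.5, 0.6, 0.4]
grip_width: 45.4
finger_force: 30.0
```

send_rows:
  offset:
    - [0.032,0.3,-0.009]
    - [0.063,0.601,-0.019]
    - [0.095,0.901,-0.028]
  delta_rot:
    - [0,0,0.006]
    - [0,0,0.012]
    - [0,0,0.018]

```text
time: 19.27
tool_pos: [520.1, -88.8, 199.9]
tcp_rot: [3.141, 0.0, 2.794]
contact_force: [0.4, -0.5, -0.4]
grip_width: 45.5
finger_force: 30.0
```

send_rows:
  offset:
    - [0.116,0.303,0.009]
    - [0.233,0.607,0.019]
    - [0.349,0.91,0.028]
  delta_rot:
    - [0,0,0.007]
    - [0,0,0.014]
    - [0,0,0.021]

```text
time: 19.65
tool_pos: [517.5, 28.2, 196.5]
tcp_rot: [3.141, 0.0, 2.662]
contact_force: [0.9, -0.9, -0.0]
grip_width: 45.3
finger_force: 30.0
```

send_rows:
  offset:
    - [0.155,0.286,0.009]
    - [0.311,0.571,0.018]
    - [0.466,0.857,0.027]
  delta_rot:
    - [0,0,0.007]
    - [0,0,0.015]
    - [0,0,0.022]

```text
time: 20.02
tool_pos: [515.1, 145.3, 193.3]
tcp_rot: [3.142, 0.0, 2.524]
contact_force: [1.0, -1.2, 0.4]
grip_width: 45.6
finger_force: 30.0
```

send_rows:
  offset:
    - [0.193,0.261,0.009]
    - [0.386,0.523,0.019]
    - [0.579,0.784,0.028]
    - [0.579,0.784,0.028]
    - [0.579,0.784,0.028]
  delta_rot:
    - [0,0,0.007]
    - [0,0,0.014]
    - [0,0,0.021]
    - [0,0,0.021]
    - [0,0,0.021]

```text
time: 20.65
tool_pos: [512.9, 260.6, 189.8]
tcp_rot: [-3.141, 0.0, 2.394]
contact_force: [-0.5, -0.2, 0.1]
grip_width: 45.5
finger_force: 30.0
```

```bash
python3 - <<'E'
from h import *
im=save('w4','wrist'); c=optics.get_calibration('wrist')
m=cv2.inRange(cv2.cvtColor(im,cv2.COLOR_RGB2HSV),(105,150,50),(130,255,255)); n,l,s,ct=cv2.connectedComponentsWithStats(m)
for i in range(1,n):
    if s[i,4]>100: print(s[i],ct[i].round(1),onz('wrist',ct[i],118,c).round(1))
E
python3 plan.py 513,261,87,137,,2 513,261,85,137,,3,1
```

```text
[  52  153  119  105 5205] [119.5 190.9] [417.7 190.3 118. ]
[  66  230   45   47 1014] [ 83.  251.3] [428.1 130.4 118. ]
[ 228  244   99   43 3251] [276.8 268.4] [541.5 232.7 118. ]
[ 229  316   96   28 2007] [276.8 327.4] [581.2 195.7 118. ]
{"offset": [[0.0, 0.0, 0.286], [0.0, 0.0, 0.573], [0.0, 0.0, 0.859], [0.0, 0.0, 0.859], [0.0, 0.0, 0.859]], "delta_rot": [[0, 0, 0.0], [0, 0, 0.0], [0, 0, 0.0], [0, 0, 0.0], [0, 0, 0.0]]}
{"offset": [[0.0, 0.0, 0.008], [0.0, 0.0, 0.016], [0.0, 0.0, 0.016], [0.0, 0.0, 0.016], [0.0, 0.0, 0.016]], "delta_rot": [[0, 0, 0.0], [0, 0, 0.0], [0, 0, 0.0], [0, 0, 0.0], [0, 0, 0.0]]}
end [513.02 260.94  85.02] 137.13
```

View pics/w4.png

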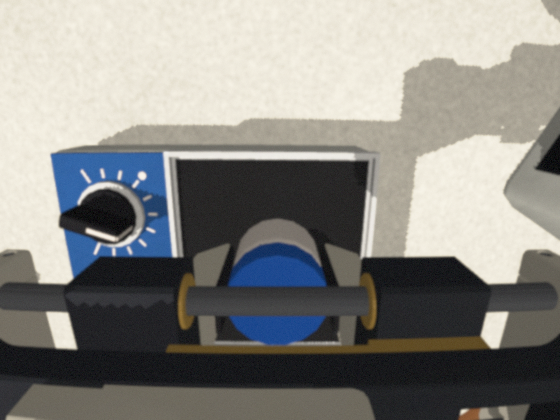

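The held jar is at (277,290) above the platform, with jar A hidden behind it, about 63 mm from the drop point. Placing it.

send_rows:
  offset:
    - [0.0,0.0,0.286]
    - [0.0,0.0,0.573]
    - [0.0,0.0,0.859]
    - [0.0,0.0,0.859]
    - [0.0,0.0,0.859]
  delta_rot:
    - [0,0,0]
    - [0,0,0]
    - [0,0,0]
    - [0,0,0]
    - [0,0,0]

```text
time: 21.32
tool_pos: [513.5, 260.3, 87.9]
tcp_rot: [3.141, 0.0, 2.393]
contact_force: [-0.1, 1.0, -0.1]
grip_width: 45.7
finger_force: 30.0
```

send_rows:
  offset:
    - [0.0,0.0,0.008]
    - [0.0,0.0,0.016]
    - [0.0,0.0,0.016]
    - [0.0,0.0,0.016]
    - [0.0,0.0,0.016]
  delta_rot:
    - [0,0,0]
    - [0,0,0]
    - [0,0,0]
    - [0,0,0]
    - [0,0,0]

```text
time: 21.95
tool_pos: [513.0, 261.0, 85.1]
tcp_rot: [3.141, -0.0, 2.394]
contact_force: [-0.4, -0.1, -0.8]
grip_width: 45.3
finger_force: 30.0
```

```bash
python3 plan.py 513,261,85,137,0.8,4 513,261,190,137,,0 415,143.5,200,117,,2
```

```text
{"offset": [[0.0, 0.0, 0.0], [0.0, 0.0, 0.0], [0.0, 0.0, 0.0], [0.0, 0.0, 0.0], [0.0, 0.0, 0.0]], "delta_rot": [[0, 0, 0.0], [0, 0, 0.0], [0, 0, 0.0], [0, 0, 0.0], [0, 0, 0.0]], "grip": 0.8}
{"offset": [[0.0, 0.0, -0.292], [0.0, 0.0, -0.583], [0.0, 0.0, -0.875]], "delta_rot": [[0, 0, 0.0], [0, 0, 0.0], [0, 0, 0.0]]}
{"offset": [[-0.017, -0.318, -0.021], [-0.034, -0.636, -0.042]], "delta_rot": [[0, 0, 0.014], [0, 0, 0.028]]}
{"offset": [[-0.072, -0.31, -0.02], [-0.144, -0.621, -0.041], [-0.144, -0.621, -0.041], [-0.144, -0.621, -0.041]], "delta_rot": [[0, 0, 0.014], [0, 0, 0.028], [0, 0, 0.028], [0, 0, 0.028]]}
end [415.03 143.53 199.98] 116.97
```

send_rows:
  offset:
    - [0,0,0]
    - [0,0,0]
    - [0,0,0]
    - [0,0,0]
    - [0,0,0]
  delta_rot:
    - [0,0,0]
    - [0,0,0]
    - [0,0,0]
    - [0,0,0]
    - [0,0,0]
  grip: 0.8

```text
time: 22.58
tool_pos: [513.0, 260.9, 85.0]
tcp_rot: [3.142, -0.0, 2.393]
contact_force: [-1.1, 1.3, 0.2]
grip_width: 73.6
finger_force: 0.0
```

send_rows:
  offset:
    - [0,0,-0.292]
    - [0,0,-0.583]
    - [0,0,-0.875]
  delta_rot:
    - [0,0,0]
    - [0,0,0]
    - [0,0,0]

```text
time: 22.95
tool_pos: [512.9, 260.9, 191.1]
tcp_rot: [-3.142, -0.0, 2.393]
contact_force: [0.5, 0.2, 0.4]
grip_width: 73.5
finger_force: 0.0
```

send_rows:
  offset:
    - [-0.017,-0.318,-0.021]
    - [-0.034,-0.636,-0.042]
  delta_rot:
    - [0,0,0.014]
    - [0,0,0.028]

```text
time: 23.2
tool_pos: [463.5, 201.7, 195.4]
tcp_rot: [3.141, 0.0, 2.215]
contact_force: [-0.4, 0.1, -0.6]
grip_width: 73.4
finger_force: 0.0
```

send_rows:
  offset:
    - [-0.072,-0.31,-0.02]
    - [-0.144,-0.621,-0.041]
    - [-0.144,-0.621,-0.041]
    - [-0.144,-0.621,-0.041]
  delta_rot:
    - [0,0,0.014]
    - [0,0,0.028]
    - [0,0,0.028]
    - [0,0,0.028]

```text
time: 23.7
tool_pos: [415.7, 143.8, 200.3]
tcp_rot: [3.14, 0.0, 2.042]
contact_force: [0.7, 0.5, -0.3]
grip_width: 73.6
finger_force: 0.0
```

Run:
```python
from h import *
im=save('w5','wrist',None,1.4)
for t,z in [('dial_grip',103),('start_top',84)]:
    for d in finder.pinpoint(t,'wrist'): print(t,np.round(d['uv'],1),round(d['confidence'],2),onz('wrist',d['uv'],z).round(1))
im=save('t5','top'); k=optics.get_calibration('top')
m=cv2.inRange(cv2.cvtColor(im,cv2.COLOR_RGB2HSV),(105,150,50),(130,255,255)); n,l,s,ct=cv2.connectedComponentsWithStats(m)
for i in range(1,n):
    if 20<s[i,4]<600: print('top',s[i],ct[i].round(1),onz('top',ct[i],120,k).round(1))
```

```text
dial_grip [278.6 212.3] 0.71 [417.4 142.8 103. ]
start_top [279.4 211.4] 0.33 [420.2 138.7  84. ]
top [387 142  10  10  78] [391.6 146.2] [ 698.1 -317.   120. ]
top [190 192  17  19 239] [197.8 200.8] [549.2 208.7 120. ]
top [381 202  10  10  83] [385.6 206.4] [ 533.6 -297.7  120. ]
top [172 206  17  17 226] [179.8 214.2] [513.2 257.4 120. ]
top [386 257  10   9  73] [390.5 260.9] [ 386.4 -310.3  120. ]
```

View pics/w5.png

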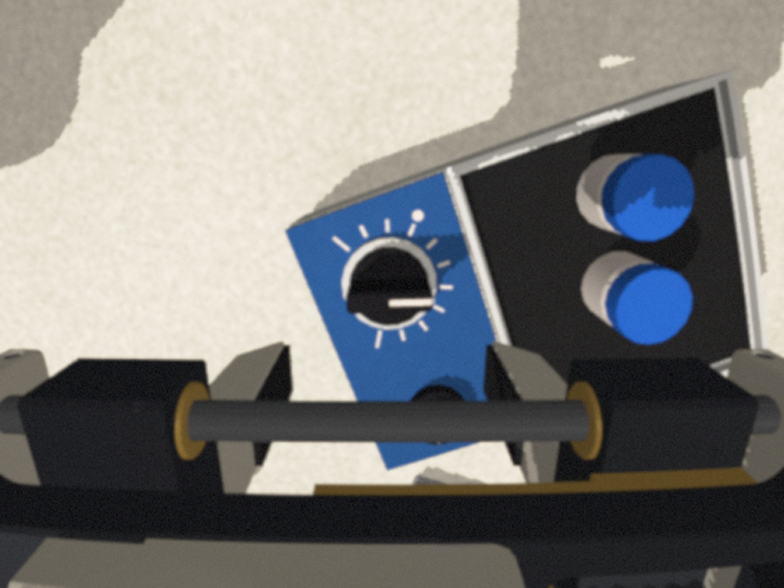

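Both jars stand on the platform, with caps at (648,197) and (650,305). The pointer line runs from (388,304) to (437,301). I'll compute the angle.

Run:
```python
from h import *
c=optics.get_calibration('wrist'); f=lambda u,z:onz('wrist',np.array(u)/1.4,z,c)[:2]
a,b=f((388,304),110),f((437,301),110); print(a,b,np.degrees(np.arctan2(*(b-a)[::-1])),'len',np.linalg.norm(b-a))
e1=f((348,301),110); print('bar centre',(e1+b)/2,np.linalg.norm(b-e1))
im=cv2.imread('pics/w5.png')[200:360,330:470]
# marks: white blobs on deck
g=cv2.inRange(cv2.cvtColor(im,cv2.COLOR_BGR2HSV),(0,0,150),(180,90,255)); n,l,s,ct=cv2.connectedComponentsWithStats(g)
for i in range(1,n):
    if s[i,4]<400: p=f(ct[i]+(330,200),66.5); print(ct[i].round()+(330,200),s[i,4],p.round(1))
```

```text
[416.830962   140.55733152] [440.7638911  154.76333265] 30.692331237127423 len 27.83155697424171
bar centre [418.29515147 143.30438598] 50.444096562046965
[333. 201.] 23 [361.6 172.8]
[415. 220.] 234 [413.3 185.7]
[387. 225.] 91 [398.7 174.5]
[363. 231.] 95 [386.9 164.3]
[341. 243.] 138 [377.6 150.7]
[431. 244.] 12 [429.3 177. ]
[469. 257.] 1 [455.5 180.5]
[444. 264.] 7 [442.9 169.1]
[446. 287.] 82 [452.2 156.2]
[333. 351.] 135 [405.   80.4]
```

```bash
python3 plan.py 416.5,143,180,29,0.4,0 416.5,143,100,29,,2 416.5,143,86,29,,2,5
```

```text
{"offset": [[-0.001, 0.001, 0.017], [-0.002, 0.002, 0.033], [-0.003, 0.002, 0.05], [-0.004, 0.003, 0.066], [-0.005, 0.004, 0.083]], "delta_rot": [[0, 0, 0.024], [0, 0, 0.049], [0, 0, 0.073], [0, 0, 0.098], [0, 0, 0.122]], "grip": 0.4}
{"offset": [[0.0, 0.001, 0.017], [0.0, 0.003, 0.034], [0.0, 0.004, 0.05], [0.0, 0.006, 0.067], [0.0, 0.007, 0.084]], "delta_rot": [[0, 0, 0.024], [0, 0, 0.049], [0, 0, 0.073], [0, 0, 0.098], [0, 0, 0.122]]}
{"offset": [[-0.0, -0.0, 0.333], [-0.0, -0.0, 0.666], [-0.0, -0.0, 0.666], [-0.0, -0.0, 0.666]], "delta_rot": [[0, 0, 0.0], [0, 0, 0.0], [0, 0, 0.0], [0, 0, 0.0]]}
{"offset": [[-0.0, -0.0, 0.039], [-0.0, -0.0, 0.078], [-0.0, -0.0, 0.117], [-0.0, -0.0, 0.117], [-0.0, -0.0, 0.117]], "delta_rot": [[0, 0, 0.0], [0, 0, 0.0], [0, 0, 0.0], [0, 0, 0.0], [0, 0, 0.0]]}
end [416.53 142.97  85.98] 29.13
```

send_rows:
  offset:
    - [-0.001,0.001,0.017]
    - [-0.002,0.002,0.033]
    - [-0.003,0.002,0.05]
    - [-0.004,0.003,0.066]
    - [-0.005,0.004,0.083]
  delta_rot:
    - [0,0,0.024]
    - [0,0,0.049]
    - [0,0,0.073]
    - [0,0,0.098]
    - [0,0,0.122]
  grip: 0.4

```text
time: 24.52
tool_pos: [416.0, 143.6, 189.7]
tcp_rot: [-3.141, 0.0, 1.271]
contact_force: [-0.9, 0.7, -1.0]
grip_width: 37.1
finger_force: 0.0
```

send_rows:
  offset:
    - [0.0,0.001,0.017]
    - [0.0,0.003,0.034]
    - [0.0,0.004,0.05]
    - [0.0,0.006,0.067]
    - [0.0,0.007,0.084]
  delta_rot:
    - [0,0,0.024]
    - [0,0,0.049]
    - [0,0,0.073]
    - [0,0,0.098]
    - [0,0,0.122]

```text
time: 25.15
tool_pos: [416.8, 143.4, 179.6]
tcp_rot: [-3.141, 0.0, 0.504]
contact_force: [0.5, -0.1, 0.8]
grip_width: 36.7
finger_force: 0.0
```

send_rows:
  offset:
    - [0,0,0.333]
    - [0,0,0.666]
    - [0,0,0.666]
    - [0,0,0.666]
  delta_rot:
    - [0,0,0.0]
    - [0,0,0.0]
    - [0,0,0.0]
    - [0,0,0.0]

```text
time: 25.65
tool_pos: [417.4, 143.3, 100.9]
tcp_rot: [3.141, -0.001, 0.509]
contact_force: [-0.5, 0.2, 0.2]
grip_width: 36.8
finger_force: 0.0
```

send_rows:
  offset:
    - [0,0,0.039]
    - [0,0,0.078]
    - [0,0,0.117]
    - [0,0,0.117]
    - [0,0,0.117]
  delta_rot:
    - [0,0,0.0]
    - [0,0,0.0]
    - [0,0,0.0]
    - [0,0,0.0]
    - [0,0,0.0]

```text
time: 26.28
tool_pos: [416.6, 143.0, 86.0]
tcp_rot: [-3.142, -0.0, 0.508]
contact_force: [0.6, 0.5, 1.0]
grip_width: 36.6
finger_force: 0.0
```

send_rows:
  offset:
    - [0,0,0]
    - [0,0,0]
    - [0,0,0]
    - [0,0,0]
    - [0,0,0]
  delta_rot:
    - [0,0,0]
    - [0,0,0]
    - [0,0,0]
    - [0,0,0]
    - [0,0,0]
  grip: 0

```text
time: 26.9
tool_pos: [417.4, 141.6, 86.1]
tcp_rot: [3.139, -0.0, 0.509]
contact_force: [3.4, -8.2, -1.0]
grip_width: 13.9
finger_force: 30.0
```

```bash
python3 -c "
from h import *
o=get_obs();print(o['tool_pos'],np.degrees(o['tcp_rot']),o['contact_force'],o['moment'],o['grip_width'])"
python3 plan.py 416.5,143,86,94.8,,2
```

```text
[417.43454624 141.62782258  86.09695024] [ 1.79846896e+02 -2.22821124e-02  2.91715954e+01] [ 3.39625781 -8.15401188 -0.98034234] [-1.49866229 -0.36131762 -0.01324373] 13.880365923125943
{"offset": [[-0.0, -0.0, -0.0], [-0.0, -0.0, -0.0], [-0.0, -0.0, -0.0], [-0.0, -0.0, -0.0], [-0.0, -0.0, -0.0], [-0.0, -0.0, -0.0], [-0.0, -0.0, -0.0], [-0.0, -0.0, -0.0]], "delta_rot": [[0, 0, -0.023], [0, 0, -0.046], [0, 0, -0.068], [0, 0, -0.091], [0, 0, -0.114], [0, 0, -0.136], [0, 0, -0.159], [0, 0, -0.182]]}
end [416.53 142.97  85.98] 94.65
```

```bash
python3 - <<'E'
import json; json.dump([416.53,142.97,85.98,29.13],open('cmd.json','w'))
E
python3 plan.py 417.4,141.5,86,94.8,,2
```

```text
{"offset": [[0.0, 0.002, -0.0], [0.0, 0.004, -0.0], [0.0, 0.005, -0.0], [0.0, 0.007, -0.0], [0.0, 0.009, -0.0], [0.0, 0.01, -0.0], [0.0, 0.012, -0.0], [0.0, 0.014, -0.0]], "delta_rot": [[0, 0, -0.023], [0, 0, -0.046], [0, 0, -0.068], [0, 0, -0.091], [0, 0, -0.114], [0, 0, -0.136], [0, 0, -0.159], [0, 0, -0.182]]}
end [417.35 141.5   85.98] 94.65
```

send_rows:
  offset:
    - [0.0,0.007,0]
    - [0.0,0.014,0]
    - [0.0,0.014,0]
    - [0.0,0.014,0]
    - [0.0,0.014,0]
    - [0.0,0.014,0]
    - [0.0,0.014,0]
    - [0.0,0.014,0]
  delta_rot:
    - [0,0,-0.023]
    - [0,0,-0.046]
    - [0,0,-0.068]
    - [0,0,-0.091]
    - [0,0,-0.114]
    - [0,0,-0.136]
    - [0,0,-0.159]
    - [0,0,-0.182]

```text
time: 27.9
tool_pos: [417.8, 141.3, 86.1]
tcp_rot: [3.141, 0.0, 1.657]
contact_force: [1.0, -1.3, -0.0]
grip_width: 13.8
finger_force: 30.0
```

send_rows:
  offset:
    - [0,0,0]
    - [0,0,0]
    - [0,0,0]
    - [0,0,0]
  delta_rot:
    - [0,0,0]
    - [0,0,0]
    - [0,0,0]
    - [0,0,0]

```text
time: 28.4
tool_pos: [417.8, 141.4, 86.1]
tcp_rot: [3.141, 0.0, 1.651]
contact_force: [3.1, -3.7, 0.8]
grip_width: 13.7
finger_force: 30.0
```

```bash
python3 -c "
from h import *
o=get_obs();print(o['tool_pos'],np.degrees(o['tcp_rot']),o['contact_force'],o['moment'],o['grip_width'])"
```

```text
[417.75914106 141.36018591  86.08547034] [1.79949069e+02 9.81361029e-03 9.46061932e+01] [ 3.14054585 -3.69512654  0.79881479] [-0.72232106 -0.35723374 -0.04351039] 13.733796998650707
```

```bash
python3 plan.py 417.5,141.3,86,94.65,0.4,3 417.5,141.3,180,94.65,,0 455,100,210,137,0.4,2
```

```text
{"offset": [[-0.002, 0.001, -0.0], [-0.002, 0.001, -0.0], [-0.002, 0.001, -0.0], [-0.002, 0.001, -0.0]], "delta_rot": [[0, 0, 0.0], [0, 0, 0.0], [0, 0, 0.0], [0, 0, 0.0]], "grip": 0.4}
{"offset": [[0.0, 0.0, -0.261], [0.0, 0.0, -0.523], [0.0, 0.0, -0.784]], "delta_rot": [[0, 0, 0.0], [0, 0, 0.0], [0, 0, 0.0]]}
{"offset": [[-0.074, 0.057, -0.05], [-0.147, 0.114, -0.1], [-0.221, 0.17, -0.149], [-0.294, 0.227, -0.199], [-0.368, 0.284, -0.249], [-0.368, 0.284, -0.249], [-0.368, 0.284, -0.249]], "delta_rot": [[0, 0, -0.024], [0, 0, -0.047], [0, 0, -0.071], [0, 0, -0.094], [0, 0, -0.118], [0, 0, -0.118], [0, 0, -0.118]], "grip": 0.4}
end [455.03 100.02 209.94] 137.13
```

send_rows:
  offset:
    - [0,0,0]
    - [0,0,0]
    - [0,0,0]
    - [0,0,0]
  delta_rot:
    - [0,0,0]
    - [0,0,0]
    - [0,0,0]
    - [0,0,0]
  grip: 0.4

```text
time: 28.9
tool_pos: [417.2, 141.6, 85.9]
tcp_rot: [-3.141, -0.0, 1.652]
contact_force: [0.2, 0.2, 0.5]
grip_width: 36.7
finger_force: 0.0
```

send_rows:
  offset:
    - [0,0,-0.261]
    - [0,0,-0.523]
    - [0,0,-0.784]
  delta_rot:
    - [0,0,0]
    - [0,0,0]
    - [0,0,0]

```text
time: 29.28
tool_pos: [417.1, 141.5, 181.0]
tcp_rot: [-3.141, -0.0, 1.652]
contact_force: [0.5, -0.2, -0.1]
grip_width: 37.0
finger_force: 0.0
```

send_rows:
  offset:
    - [-0.074,0.057,-0.05]
    - [-0.147,0.114,-0.1]
    - [-0.221,0.17,-0.149]
    - [-0.294,0.227,-0.199]
    - [-0.368,0.284,-0.249]
    - [-0.368,0.284,-0.249]
    - [-0.368,0.284,-0.249]
  delta_rot:
    - [0,0,-0.024]
    - [0,0,-0.047]
    - [0,0,-0.071]
    - [0,0,-0.094]
    - [0,0,-0.118]
    - [0,0,-0.118]
    - [0,0,-0.118]

```text
time: 30.15
tool_pos: [454.4, 100.5, 209.6]
tcp_rot: [-3.141, -0.001, 2.39]
contact_force: [-0.2, 0.2, -0.4]
grip_width: 36.5
finger_force: 0.0
```

Run:
```python
from h import *
o=get_obs();print(o['tool_pos'],o['tcp_rot'])
im=save('w6','wrist'); c=optics.get_calibration('wrist')
for t,z in [('dial_grip',103),('start_top',84)]:
    for d in finder.pinpoint(t,'wrist')[:1]:
        print(t,np.round(d['uv'],1),round(d['confidence'],2),onz('wrist',d['uv'],z,c).round(1)); u=np.array(d['uv'])
u=u.astype(int); o=im[60:360,120:400]; cv2.imwrite('pics/w6c.png',cv2.resize(o,None,fx=2,fy=2,interpolation=cv2.INTER_CUBIC)[...,::-1])
```

```text
[454.39834708 100.47970117 209.59036753] [-3.14123163e+00 -7.43163637e-04  2.39049260e+00]
dial_grip [285.4 139.9] 0.78 [417.8 142.9 103. ]
start_top [280.6 249.5] 0.74 [490.5  70.5  84. ]
```

View pics/w6c.png

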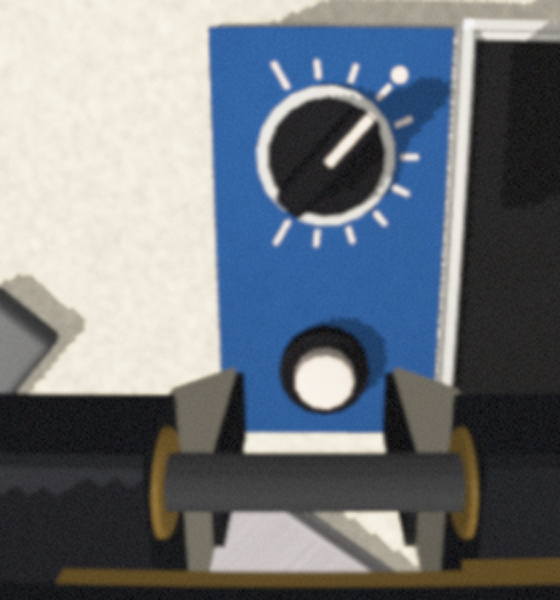

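The crop shows the pointer running from (327,165) to (373,118), in line with the 30 mark (384,91) and its dot (400,75). The start button is at (325,380). I'll check the angle numerically.

Run:
```python
from h import *
c=optics.get_calibration('wrist'); im=cv2.imread('pics/w6c.png')
f=lambda u,z:onz('wrist',np.array(u)/2+(120,60)-.25,z,c)[:2]
hsv=cv2.cvtColor(im,cv2.COLOR_BGR2HSV); g=cv2.inRange(hsv,(0,0,150),(180,100,255)); g[400:]=0
n,l,s,ct=cv2.connectedComponentsWithStats(g); pts=[]
for i in range(1,n):
    if 30<s[i,4]<4000 and s[i,0]>220 and s[i,0]<420: print(ct[i].round(),s[i,2:],f(ct[i],66.5).round(1))
ang=lambda v:np.degrees(np.arctan2(v[1],v[0]))
print('pointer',ang(f((373,118),110)-f((327,165),110)))
ax=np.array([418,141.2])
marks=[(281,75),(318,69),(353,72),(384,91),(404,122),(410,157),(401,191),(380,219),(350,235),(317,239),(282,233)]
W=np.array([f(m,66.5) for m in marks]); ctr=least_squares(lambda p:np.hypot(*(W[1:-1]-p[:2]).T)-p[2],[418,141,36]).x
print('circle',ctr)
print([round(ang(w-ctr[:2])-(120-24*i),1) for i,w in enumerate(W)])
print('start top',f((325,380),84))
```

```text
[317.  69.] [ 11  23 203] [387.2 163.9]
[280.  75.] [ 22  31 323] [377.8 150.2]
[353.  73.] [ 14  23 205] [399.1 174.2]
[395.  79.] [ 33  34 487] [413.6 185.9]
[404. 121.] [14  7 42] [430.  177.1]
[411. 157.] [ 18  10 157] [443.9 169.1]
[400. 190.] [ 20  15 189] [452.2 155.6]
[282. 232.] [ 20  29 284] [429.1 102.4]
[324. 378.] [  59   46 2295] [496.6  66.6]
pointer 92.57943598300369
circle [417.52302723 140.98589113  38.1656925 ]
[np.float64(46.4), np.float64(46.4), np.float64(47.1), np.float64(47.1), np.float64(46.5), np.float64(46.6), np.float64(46.7), np.float64(46.5), np.float64(46.7), np.float64(47.2), np.float64(47.2)]
start top [492.0026825   71.50290874]
```

```bash
python3 - <<'E'
from h import *
c=optics.get_calibration('wrist'); im=cv2.imread('pics/w6c.png'); g=im.min(2)
f=lambda u,z:onz('wrist',np.array(u)/2+(120,60)-.25,z,c)[:2]
m=np.zeros_like(g); cv2.circle(m,(327,157),52,255,-1); ys,xs=np.where((g>130)&(m>0)); W=np.array([f((x,y),110) for x,y in zip(xs,ys)])
u,s,v=np.linalg.svd(W-W.mean(0)); print(len(xs),xs.min(),xs.max(),ys.min(),ys.max(),np.degrees(np.arctan2(v[0][1],v[0][0]))%180,s)
E
python3 plan.py 491,71,150,137,0,0 491,71,90,137,0,3 491,71,76.5,137,,3,4 491,71,110,137,,1,10
```

```text
657 325 368 119 166 94.77925164284913 [160.34255533  32.46137087]
{"offset": [[-0.192, 0.014, 0.25], [-0.384, 0.027, 0.5]], "delta_rot": [[0, 0, 0.0], [0, 0, 0.0]], "grip": 0.0}
{"offset": [[-0.0, -0.0, 0.25], [-0.0, -0.0, 0.5], [-0.0, -0.0, 0.5], [-0.0, -0.0, 0.5], [-0.0, -0.0, 0.5]], "delta_rot": [[0, 0, 0.0], [0, 0, 0.0], [0, 0, 0.0], [0, 0, 0.0], [0, 0, 0.0]], "grip": 0.0}
{"offset": [[-0.0, -0.0, 0.028], [-0.0, -0.0, 0.056], [-0.0, -0.0, 0.084], [-0.0, -0.0, 0.112], [-0.0, -0.0, 0.112], [-0.0, -0.0, 0.112], [-0.0, -0.0, 0.112]], "delta_rot": [[0, 0, 0.0], [0, 0, 0.0], [0, 0, 0.0], [0, 0, 0.0], [0, 0, 0.0], [0, 0, 0.0], [0, 0, 0.0]]}
{"offset": [[-0.0, -0.0, -0.07], [-0.0, -0.0, -0.14], [-0.0, -0.0, -0.209], [-0.0, -0.0, -0.279], [-0.0, -0.0, -0.279]], "delta_rot": [[0, 0, 0.0], [0, 0, 0.0], [0, 0, 0.0], [0, 0, 0.0], [0, 0, 0.0]]}
end [491.01  71.05 109.98] 137.13
```

The pointer is at 94.8° and the 30 mark at 94.7°, so the dial is set to 30. Press start.

send_rows:
  offset:
    - [-0.192,0.014,0.25]
    - [-0.384,0.027,0.5]
  delta_rot:
    - [0,0,0.0]
    - [0,0,0.0]
  grip: 0

```text
time: 30.55
tool_pos: [491.3, 71.4, 149.5]
tcp_rot: [3.141, 0.001, 2.393]
contact_force: [0.4, 0.1, 0.2]
grip_width: 21.2
finger_force: 0.0
```

send_rows:
  offset:
    - [0,0,0.25]
    - [0,0,0.5]
    - [0,0,0.5]
    - [0,0,0.5]
    - [0,0,0.5]
  delta_rot:
    - [0,0,0.0]
    - [0,0,0.0]
    - [0,0,0.0]
    - [0,0,0.0]
    - [0,0,0.0]

```text
time: 31.18
tool_pos: [491.6, 71.4, 91.2]
tcp_rot: [3.14, 0.002, 2.393]
contact_force: [0.8, 0.6, 0.1]
grip_width: 0.5
finger_force: 0.0
```

send_rows:
  offset:
    - [0,0,0.028]
    - [0,0,0.056]
    - [0,0,0.084]
    - [0,0,0.112]
    - [0,0,0.112]
    - [0,0,0.112]
    - [0,0,0.112]
  delta_rot:
    - [0,0,0.0]
    - [0,0,0.0]
    - [0,0,0.0]
    - [0,0,0.0]
    - [0,0,0.0]
    - [0,0,0.0]
    - [0,0,0.0]

```text
time: 32.05
tool_pos: [491.9, 71.3, 81.3]
tcp_rot: [3.138, 0.004, 2.394]
contact_force: [-12.1, -0.3, 47.0]
grip_width: 0.2
finger_force: 23.4
```

The force hit 47 N at z=81.3 with the button only partly down, so the shut fingers are bearing on the collar. I'll back off and check the fingertip footprint so I can press with a single finger.

send_rows:
  offset:
    - [0,0,-0.07]
    - [0,0,-0.14]
    - [0,0,-0.209]
    - [0,0,-0.279]
    - [0,0,-0.279]
  delta_rot:
    - [0,0,0.0]
    - [0,0,0.0]
    - [0,0,0.0]
    - [0,0,0.0]
    - [0,0,0.0]

```text
time: 32.67
tool_pos: [491.2, 71.3, 110.4]
tcp_rot: [3.141, 0.001, 2.393]
contact_force: [-0.1, -0.8, -0.5]
grip_width: 0.4
finger_force: 0.0
```

Run:
```python
from h import *
o=get_obs(); c=optics.get_calibration('wrist'); print(o['tool_pos'],o['contact_force'])
T=np.eye(4);T[:3,:3]=R.from_euler('xyz',o['tcp_rot']).as_matrix();T[:3,3]=o['tool_pos']
C=dict(c); C['world_from_camera']=np.linalg.inv(T)@np.array(c['world_from_camera'])  # tool frame
print(np.round(C['world_from_camera'],2).tolist())
im=cv2.imread('pics/w5.png'); w=73.6
for y,col in [(w/2,(0,0,255)),(w/2+6,(0,255,255)),(w/2+12,(0,255,0)),(w/2+19,(255,0,255))]:
  for s in(-1,1):
    for x in(-9.5,9.5):
      for z in (0,-19):
        p=proj('wrist',[x,s*y,z],C)*1.4; cv2.circle(im,tuple(int(v) for v in p.round()),3,col,1 if z else -1)
cv2.imwrite('pics/ov.png',cv2.resize(im[320:500,160:340],None,fx=3.3,fy=3.3))
```

```text
[491.20725595  71.28825988 110.36281992] [-0.1322553  -0.7743449  -0.53685787]
[[-0.0, -0.96, -0.28, 76.39], [1.0, -0.0, -0.0, -0.55], [0.0, -0.28, 0.96, -157.08], [0.0, 0.0, 0.0, 1.0]]
```

View pics/ov.png

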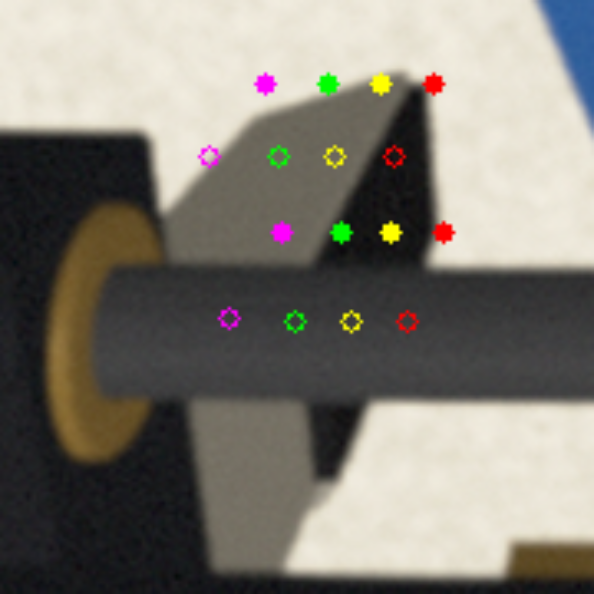

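```bash
python3 - <<'E'
from h import *
o=get_obs(); c=optics.get_calibration('wrist')
def TT(p,r):
    T=np.eye(4);T[:3,:3]=R.from_euler('xyz',r).as_matrix();T[:3,3]=p;return T
Ct=np.linalg.inv(TT(o['tool_pos'],o['tcp_rot']))@np.array(c['world_from_camera'])
def cal(p,yaw): d=dict(c);d['world_from_camera']=TT(p,[np.pi,0,yaw])@Ct;return d
c1=cal([501.33,173.57,259.75],2.3906);c6=cal([454.4,100.48,209.6],2.3905);c2=cal([472.02,-74.28,200.2],3.1402)
for us in [((204.3,244.3),(282.5-.25,249.8)),((202.6,242.8),(280.6,249.5))]:
    print(tri([ray('',us[0],c1),ray('',us[1],c6)]))
print(tri([ray('',(204.3,244.3),c1),ray('',(282.3,249.8),c6),ray('',(437,225),c2)]))
# fit ellipse of white cap in w6
for f,cc,box,sc in [('w6',c6,(255,225,310,275),1),('w1',c1,(185,225,225,262),1.4),('w2',c2,(405,195,465,250),1)]:
    im=cv2.imread(f'pics/{f}.png'); im=cv2.resize(im,(560,420)); g=im.min(2); x0,y0,x1,y1=box
    m=np.zeros_like(g); m[y0:y1,x0:x1]=(g[y0:y1,x0:x1]>110)*255
    n,l,s,ct=cv2.connectedComponentsWithStats(m); i=1+np.argmax(s[1:,4]); print(f,s[i],ct[i])
    for z in(78,84,88): print(z,onz('',ct[i],z,cc).round(1),end=' ')
    print()
E
python3 plan.py 491,71,87,137,,2 491,71,84,137,,1,2 491,71,82.5,137,,1,2
```

```text
(array([492.26499223,  71.03061407,  82.96612948]), [np.float64(0.024914242584209483), np.float64(0.024914242584226056)])
(array([489.98846404,  71.0754499 ,  84.48720232]), [np.float64(0.6899036622595335), np.float64(0.6899036622595683)])
(array([492.57368615,  70.6272087 ,  81.9144725 ]), [np.float64(0.18733183150797333), np.float64(0.14856759381225995), np.float64(0.10248854583049996)])
w6 [267 236  30  29 692] [281.51878613 249.8916185 ]
78 [493.5  69.   78. ] 84 [491.5  70.7  84. ] 88 [490.2  71.9  88. ] 
w1 [191 232  26  25 503] [203.43737575 244.3359841 ]
78 [492.3  68.   78. ] 84 [491.5  70.8  84. ] 88 [490.9  72.7  88. ] 
w2 [422 212  32  27 670] [437.50895522 224.35074627]
78 [493.4  73.   78. ] 84 [491.3  69.9  84. ] 88 [489.9  67.7  88. ] 
{"offset": [[-0.0, -0.0, 0.192], [-0.0, -0.0, 0.192], [-0.0, -0.0, 0.192]], "delta_rot": [[0, 0, 0.0], [0, 0, 0.0], [0, 0, 0.0]]}
{"offset": [[-0.0, -0.0, 0.012], [-0.0, -0.0, 0.024], [-0.0, -0.0, 0.024]], "delta_rot": [[0, 0, 0.0], [0, 0, 0.0], [0, 0, 0.0]]}
{"offset": [[-0.0, -0.0, 0.013], [-0.0, -0.0, 0.013]], "delta_rot": [[0, 0, 0.0], [0, 0, 0.0]]}
end [491.01  71.05  82.5 ] 137.13
```

send_rows:
  offset:
    - [0,0,0.192]
    - [0,0,0.192]
    - [0,0,0.192]
  delta_rot:
    - [0,0,0.0]
    - [0,0,0.0]
    - [0,0,0.0]

```text
time: 33.05
tool_pos: [490.6, 71.3, 87.1]
tcp_rot: [-3.141, -0.001, 2.393]
contact_force: [-1.2, 0.3, 0.9]
grip_width: 0.3
finger_force: 0.8
```

send_rows:
  offset:
    - [0,0,0.012]
    - [0,0,0.024]
    - [0,0,0.024]
  delta_rot:
    - [0,0,0.0]
    - [0,0,0.0]
    - [0,0,0.0]

```text
time: 33.42
tool_pos: [491.0, 71.3, 84.2]
tcp_rot: [3.141, 0.0, 2.393]
contact_force: [-1.3, 0.3, 2.1]
grip_width: 0.4
finger_force: 1.4
```

send_rows:
  offset:
    - [0,0,0.013]
    - [0,0,0.013]
  delta_rot:
    - [0,0,0.0]
    - [0,0,0.0]

```text
time: 33.67
tool_pos: [491.0, 71.3, 82.5]
tcp_rot: [3.141, 0.0, 2.393]
contact_force: [-1.4, 0.4, 3.0]
grip_width: 0.4
finger_force: 1.8
```

The force climbs like a spring (0.9, 2.1, 3.0 N), so the stop at 81.3 was the button's own bottom and the earlier press was complete. I'll finish this press gently to the bottom and release.

send_rows:
  offset:
    - [0,0,0.008]
    - [0,0,0.016]
    - [0,0,0.016]
    - [0,0,0.016]
  delta_rot:
    - [0,0,0]
    - [0,0,0]
    - [0,0,0]
    - [0,0,0]

```text
time: 34.17
tool_pos: [491.1, 71.3, 82.0]
tcp_rot: [3.141, 0.001, 2.394]
contact_force: [-5.8, -0.2, 17.3]
grip_width: 0.2
finger_force: 8.4
```

```bash
python3 - <<'E'
import json; json.dump([491.01,71.05,82.5-.016*120,137.13],open('cmd.json','w'))
E
python3 plan.py 491,71,79.8,137,,3,1
```

```text
{"offset": [[-0.0, -0.0, 0.007], [-0.0, -0.0, 0.007], [-0.0, -0.0, 0.007], [-0.0, -0.0, 0.007]], "delta_rot": [[0, 0, 0.0], [0, 0, 0.0], [0, 0, 0.0], [0, 0, 0.0]]}
end [491.01  71.05  79.74] 137.13
```

Force 17 N at the stop. To rule out the shut fingers catching the collar rim, I'll release and press once more with a single fingertip that fits inside the cap.

```bash
python3 - <<'E'
import json; json.dump([491.01,71.05,82.5-.016*120,137.13],open('cmd.json','w'))
E
python3 plan.py 491,71,115,137,,0,12 473.8,51.6,115,137,0.435,5 473.8,51.6,90,137,,2,20 473.8,51.6,86,137,,3,2 473.8,51.6,84,137,,3,2  473.8,51.6,82,137,,3,2
```

```text
{"offset": [[-0.0, -0.0, -0.096], [-0.0, -0.0, -0.191], [-0.0, -0.0, -0.287]], "delta_rot": [[0, 0, 0.0], [0, 0, 0.0], [0, 0, 0.0]]}
{"offset": [[-0.005, -0.216, 0.0], [-0.005, -0.216, 0.0], [-0.005, -0.216, 0.0], [-0.005, -0.216, 0.0], [-0.005, -0.216, 0.0], [-0.005, -0.216, 0.0]], "delta_rot": [[0, 0, 0.0], [0, 0, 0.0], [0, 0, 0.0], [0, 0, 0.0], [0, 0, 0.0], [0, 0, 0.0]], "grip": 0.435}
{"offset": [[-0.0, -0.0, 0.104], [-0.0, -0.0, 0.208], [-0.0, -0.0, 0.208], [-0.0, -0.0, 0.208]], "delta_rot": [[0, 0, 0.0], [0, 0, 0.0], [0, 0, 0.0], [0, 0, 0.0]]}
{"offset": [[-0.0, -0.0, 0.011], [-0.0, -0.0, 0.023], [-0.0, -0.0, 0.034], [-0.0, -0.0, 0.034], [-0.0, -0.0, 0.034], [-0.0, -0.0, 0.034]], "delta_rot": [[0, 0, 0.0], [0, 0, 0.0], [0, 0, 0.0], [0, 0, 0.0], [0, 0, 0.0], [0, 0, 0.0]]}
{"offset": [[-0.0, -0.0, 0.008], [-0.0, -0.0, 0.017], [-0.0, -0.0, 0.017], [-0.0, -0.0, 0.017], [-0.0, -0.0, 0.017]], "delta_rot": [[0, 0, 0.0], [0, 0, 0.0], [0, 0, 0.0], [0, 0, 0.0], [0, 0, 0.0]]}
{"offset": [[-0.0, -0.0, 0.016], [-0.0, -0.0, 0.016], [-0.0, -0.0, 0.016], [-0.0, -0.0, 0.016]], "delta_rot": [[0, 0, 0.0], [0, 0, 0.0], [0, 0, 0.0], [0, 0, 0.0]]}
end [473.82  51.65  82.02] 137.13
```

send_rows:
  offset:
    - [0,0,-0.096]
    - [0,0,-0.191]
    - [0,0,-0.287]
  delta_rot:
    - [0,0,0.0]
    - [0,0,0.0]
    - [0,0,0.0]

```text
time: 34.55
tool_pos: [490.9, 71.3, 115.6]
tcp_rot: [3.142, -0.0, 2.393]
contact_force: [0.3, 0.2, -0.4]
grip_width: 0.1
finger_force: 0.0
```

send_rows:
  offset:
    - [-0.005,-0.216,0.0]
    - [-0.005,-0.216,0.0]
    - [-0.005,-0.216,0.0]
    - [-0.005,-0.216,0.0]
    - [-0.005,-0.216,0.0]
    - [-0.005,-0.216,0.0]
  delta_rot:
    - [0,0,0.0]
    - [0,0,0.0]
    - [0,0,0.0]
    - [0,0,0.0]
    - [0,0,0.0]
    - [0,0,0.0]
  grip: 0.435

```text
time: 35.3
tool_pos: [473.8, 52.1, 114.9]
tcp_rot: [-3.142, -0.0, 2.394]
contact_force: [-0.9, 0.6, 0.4]
grip_width: 39.8
finger_force: 0.0
```

send_rows:
  offset:
    - [0,0,0.104]
    - [0,0,0.208]
    - [0,0,0.208]
    - [0,0,0.208]
  delta_rot:
    - [0,0,0.0]
    - [0,0,0.0]
    - [0,0,0.0]
    - [0,0,0.0]

```text
time: 35.8
tool_pos: [473.6, 51.9, 89.8]
tcp_rot: [-3.141, -0.0, 2.393]
contact_force: [0.7, 0.6, 0.5]
grip_width: 39.5
finger_force: 0.0
```

send_rows:
  offset:
    - [0,0,0.011]
    - [0,0,0.023]
    - [0,0,0.034]
    - [0,0,0.034]
    - [0,0,0.034]
    - [0,0,0.034]
  delta_rot:
    - [0,0,0.0]
    - [0,0,0.0]
    - [0,0,0.0]
    - [0,0,0.0]
    - [0,0,0.0]
    - [0,0,0.0]

```text
time: 36.55
tool_pos: [473.9, 51.8, 86.1]
tcp_rot: [3.141, 0.0, 2.393]
contact_force: [0.2, 0.1, 3.0]
grip_width: 40.1
finger_force: 1.0
```

send_rows:
  offset:
    - [0,0,0.008]
    - [0,0,0.017]
    - [0,0,0.017]
    - [0,0,0.017]
    - [0,0,0.017]
  delta_rot:
    - [0,0,0.0]
    - [0,0,0.0]
    - [0,0,0.0]
    - [0,0,0.0]
    - [0,0,0.0]

```text
time: 37.17
tool_pos: [473.9, 51.9, 84.0]
tcp_rot: [3.141, 0.0, 2.393]
contact_force: [1.1, -0.5, 2.5]
grip_width: 39.9
finger_force: 1.5
```

send_rows:
  offset:
    - [0,0,0.016]
    - [0,0,0.016]
    - [0,0,0.016]
    - [0,0,0.016]
  delta_rot:
    - [0,0,0.0]
    - [0,0,0.0]
    - [0,0,0.0]
    - [0,0,0.0]

```text
time: 37.67
tool_pos: [473.9, 51.9, 82.2]
tcp_rot: [3.141, 0.0, 2.393]
contact_force: [0.1, 1.1, 5.9]
grip_width: 40.0
finger_force: 2.8
```

The single finger meets the same stop (82.2, 5.9 N, above the 4 N spring), so the button is bottoming out. A final slight push, then release and go back over the dial.

send_rows:
  offset:
    - [0,0,0.01]
    - [0,0,0.01]
    - [0,0,0.01]
  delta_rot:
    - [0,0,0.0]
    - [0,0,0.0]
    - [0,0,0.0]

```text
time: 38.05
tool_pos: [474.0, 51.9, 81.9]
tcp_rot: [3.141, 0.001, 2.394]
contact_force: [-2.9, -1.0, 14.6]
grip_width: 39.9
finger_force: 7.4
```

```bash
python3 - <<'E'
import json; json.dump([473.82,51.65,80.82,137.13],open('cmd.json','w'))
E
python3 plan.py 473.8,51.6,120,137,,1,15 417.7,141.1,170,94.7,0.4,1 417.7,141.1,100,94.7,,2 417.7,141.1,86,94.7,,2,5
```

```text
{"offset": [[-0.0, -0.0, -0.109], [-0.0, -0.0, -0.218], [-0.0, -0.0, -0.327], [-0.0, -0.0, -0.327]], "delta_rot": [[0, 0, 0.0], [0, 0, 0.0], [0, 0, 0.0], [0, 0, 0.0]]}
{"offset": [[0.17, 0.046, -0.083], [0.34, 0.091, -0.166], [0.51, 0.137, -0.25], [0.68, 0.182, -0.333], [0.85, 0.228, -0.416], [0.85, 0.228, -0.416]], "delta_rot": [[0, 0, 0.024], [0, 0, 0.047], [0, 0, 0.071], [0, 0, 0.094], [0, 0, 0.118], [0, 0, 0.118]], "grip": 0.4}
{"offset": [[0.0, 0.0, 0.292], [0.0, 0.0, 0.583], [0.0, 0.0, 0.583], [0.0, 0.0, 0.583]], "delta_rot": [[0, 0, -0.0], [0, 0, -0.0], [0, 0, -0.0], [0, 0, -0.0]]}
{"offset": [[0.0, 0.0, 0.039], [0.0, 0.0, 0.078], [0.0, 0.0, 0.117], [0.0, 0.0, 0.117], [0.0, 0.0, 0.117]], "delta_rot": [[0, 0, -0.0], [0, 0, -0.0], [0, 0, -0.0], [0, 0, -0.0], [0, 0, -0.0]]}
end [417.68 141.1   85.98] 94.65
```

send_rows:
  offset:
    - [0,0,-0.109]
    - [0,0,-0.218]
    - [0,0,-0.327]
    - [0,0,-0.327]
  delta_rot:
    - [0,0,0.0]
    - [0,0,0.0]
    - [0,0,0.0]
    - [0,0,0.0]

```text
time: 38.55
tool_pos: [474.2, 51.9, 121.1]
tcp_rot: [3.14, 0.001, 2.394]
contact_force: [-0.1, -0.6, -0.5]
grip_width: 40.0
finger_force: 0.0
```

send_rows:
  offset:
    - [0.17,0.046,-0.083]
    - [0.34,0.091,-0.166]
    - [0.51,0.137,-0.25]
    - [0.68,0.182,-0.333]
    - [0.85,0.228,-0.416]
    - [0.85,0.228,-0.416]
  delta_rot:
    - [0,0,0.024]
    - [0,0,0.047]
    - [0,0,0.071]
    - [0,0,0.094]
    - [0,0,0.118]
    - [0,0,0.118]
  grip: 0.4

```text
time: 39.3
tool_pos: [417.1, 142.1, 170.2]
tcp_rot: [3.141, -0.0, 1.654]
contact_force: [0.4, -0.3, -0.2]
grip_width: 37.2
finger_force: 0.0
```

send_rows:
  offset:
    - [0.0,0.0,0.292]
    - [0.0,0.0,0.583]
    - [0.0,0.0,0.583]
    - [0.0,0.0,0.583]
  delta_rot:
    - [0,0,0]
    - [0,0,0]
    - [0,0,0]
    - [0,0,0]

```text
time: 39.8
tool_pos: [418.2, 141.1, 100.6]
tcp_rot: [3.141, -0.0, 1.653]
contact_force: [0.2, -0.4, -0.8]
grip_width: 36.9
finger_force: 0.0
```

send_rows:
  offset:
    - [0.0,0.0,0.039]
    - [0.0,0.0,0.078]
    - [0.0,0.0,0.117]
    - [0.0,0.0,0.117]
    - [0.0,0.0,0.117]
  delta_rot:
    - [0,0,0]
    - [0,0,0]
    - [0,0,0]
    - [0,0,0]
    - [0,0,0]

```text
time: 40.42
tool_pos: [417.6, 141.4, 86.0]
tcp_rot: [3.141, -0.0, 1.652]
contact_force: [-0.4, -0.4, 0.2]
grip_width: 37.1
finger_force: 0.0
```

send_rows:
  offset:
    - [0,0,0]
    - [0,0,0]
    - [0,0,0]
    - [0,0,0]
    - [0,0,0]
  delta_rot:
    - [0,0,0]
    - [0,0,0]
    - [0,0,0]
    - [0,0,0]
    - [0,0,0]
  grip: 0

```text
time: 41.05
tool_pos: [417.8, 141.4, 86.0]
tcp_rot: [3.141, -0.0, 1.652]
contact_force: [1.9, -0.5, -1.0]
grip_width: 13.6
finger_force: 30.0
```

```bash
python3 plan.py 417.7,141.1,86,166.9,,0 417.7,141.1,86,166.9,,3
```

```text
{"offset": [[0.0, 0.0, -0.0], [0.0, 0.0, -0.0], [0.0, 0.0, -0.0], [0.0, 0.0, -0.0]], "delta_rot": [[0, 0, -0.025], [0, 0, -0.05], [0, 0, -0.075], [0, 0, -0.1]]}
{"offset": [[-0.0, 0.0, -0.0], [-0.0, 0.0, -0.0], [-0.0, 0.0, -0.0], [-0.0, 0.0, -0.0], [-0.0, 0.0, -0.0]], "delta_rot": [[0, 0, -0.02], [0, 0, -0.04], [0, 0, -0.061], [0, 0, -0.081], [0, 0, -0.101]]}
{"offset": [[-0.0, 0.0, -0.0], [-0.0, 0.0, -0.0], [-0.0, 0.0, -0.0], [-0.0, 0.0, -0.0]], "delta_rot": [[0, 0, 0.0], [0, 0, 0.0], [0, 0, 0.0], [0, 0, 0.0]]}
end [417.68 141.1   85.98] 167.01
```

send_rows:
  offset:
    - [0,0,0]
    - [0,0,0]
    - [0,0,0]
    - [0,0,0]
  delta_rot:
    - [0,0,-0.025]
    - [0,0,-0.05]
    - [0,0,-0.075]
    - [0,0,-0.1]

```text
time: 41.55
tool_pos: [417.9, 141.4, 86.0]
tcp_rot: [3.141, 0.0, 2.285]
contact_force: [2.5, 0.2, -1.5]
grip_width: 14.1
finger_force: 30.0
```

send_rows:
  offset:
    - [0,0,0]
    - [0,0,0]
    - [0,0,0]
    - [0,0,0]
    - [0,0,0]
  delta_rot:
    - [0,0,-0.02]
    - [0,0,-0.04]
    - [0,0,-0.061]
    - [0,0,-0.081]
    - [0,0,-0.101]

```text
time: 42.18
tool_pos: [418.1, 141.5, 86.0]
tcp_rot: [3.141, 0.001, 2.919]
contact_force: [2.0, 1.4, -1.5]
grip_width: 13.3
finger_force: 30.0
```

send_rows:
  offset:
    - [0,0,0]
    - [0,0,0]
    - [0,0,0]
    - [0,0,0]
  delta_rot:
    - [0,0,0]
    - [0,0,0]
    - [0,0,0]
    - [0,0,0]

```text
time: 42.68
tool_pos: [418.0, 141.5, 86.1]
tcp_rot: [3.141, 0.001, 2.914]
contact_force: [3.7, 4.1, -3.0]
grip_width: 13.5
finger_force: 30.0
```

```bash
python3 -c "
from h import *
o=get_obs();print(o['tool_pos'],np.degrees(o['tcp_rot']),o['contact_force'],o['moment'],o['grip_width'])"
python3 plan.py 417.7,141.1,86,167,0.4,3 417.7,141.1,190,167,,0 455,100,210,137,0.4,2
```

```text
[418.00231878 141.5221193   86.05064457] [1.79958357e+02 5.36114186e-02 1.66964630e+02] [ 3.66029245  4.05794017 -3.04047112] [ 0.4933922  -0.72267109 -0.13109885] 13.52157409033454
{"offset": [[-0.0, 0.0, -0.0], [-0.0, 0.0, -0.0], [-0.0, 0.0, -0.0], [-0.0, 0.0, -0.0]], "delta_rot": [[0, 0, 0.0], [0, 0, 0.0], [0, 0, 0.0], [0, 0, 0.0]], "grip": 0.4}
{"offset": [[-0.0, 0.0, -0.289], [-0.0, 0.0, -0.578], [-0.0, 0.0, -0.867]], "delta_rot": [[0, 0, 0.0], [0, 0, 0.0], [0, 0, 0.0]]}
{"offset": [[-0.095, -0.066, -0.042], [-0.19, -0.132, -0.084], [-0.285, -0.198, -0.125], [-0.38, -0.264, -0.167], [-0.38, -0.264, -0.167], [-0.38, -0.264, -0.167]], "delta_rot": [[0, 0, 0.021], [0, 0, 0.042], [0, 0, 0.062], [0, 0, 0.083], [0, 0, 0.083], [0, 0, 0.083]], "grip": 0.4}
end [454.99  99.98 210.06] 137.13
```

send_rows:
  offset:
    - [0,0,0]
    - [0,0,0]
    - [0,0,0]
    - [0,0,0]
  delta_rot:
    - [0,0,0]
    - [0,0,0]
    - [0,0,0]
    - [0,0,0]
  grip: 0.4

```text
time: 43.18
tool_pos: [417.3, 141.2, 85.9]
tcp_rot: [-3.141, -0.0, 2.915]
contact_force: [-0.1, -0.2, -0.3]
grip_width: 36.3
finger_force: 0.0
```

send_rows:
  offset:
    - [0,0,-0.289]
    - [0,0,-0.578]
    - [0,0,-0.867]
  delta_rot:
    - [0,0,0]
    - [0,0,0]
    - [0,0,0]

```text
time: 43.55
tool_pos: [417.2, 141.2, 191.0]
tcp_rot: [-3.141, -0.0, 2.915]
contact_force: [0.8, 0.1, 0.5]
grip_width: 36.7
finger_force: 0.0
```

send_rows:
  offset:
    - [-0.095,-0.066,-0.042]
    - [-0.19,-0.132,-0.084]
    - [-0.285,-0.198,-0.125]
    - [-0.38,-0.264,-0.167]
    - [-0.38,-0.264,-0.167]
    - [-0.38,-0.264,-0.167]
  delta_rot:
    - [0,0,0.021]
    - [0,0,0.042]
    - [0,0,0.062]
    - [0,0,0.083]
    - [0,0,0.083]
    - [0,0,0.083]

```text
time: 44.3
tool_pos: [454.3, 100.4, 209.7]
tcp_rot: [-3.141, -0.001, 2.396]
contact_force: [-0.9, 0.1, -0.3]
grip_width: 36.5
finger_force: 0.0
```

```bash
cat >> h.py <<'E'
def blues(cam,z,lo=20,hi=5000):
    im=optics.capture(cam); k=optics.get_calibration(cam)
    m=cv2.inRange(cv2.cvtColor(im,cv2.COLOR_RGB2HSV),(105,150,50),(130,255,255)); n,l,s,ct=cv2.connectedComponentsWithStats(m)
    for i in range(1,n):
        if lo<s[i,4]<hi: print(cam,s[i],ct[i].round(1),onz(cam,ct[i],z,k).round(1))
    return im
E
python3 - <<'E'
from h import *
im=save('w7','wrist'); c=optics.get_calibration('wrist'); g=im.min(2)
cv2.imwrite('pics/w7c.png',cv2.resize(im[60:260,180:560],None,fx=2,fy=2,interpolation=cv2.INTER_CUBIC)[...,::-1])
u=proj('wrist',[417.8,141.1,110],c); m=np.zeros_like(g); cv2.circle(m,tuple(int(v) for v in u.round()),25,255,-1); ys,xs=np.where((g>130)&(m>0)); W=np.array([onz('wrist',(x,y),110,c)[:2] for x,y in zip(xs,ys)])
q,s,v=np.linalg.svd(W-W.mean(0)); print(u,len(xs),W.mean(0),np.degrees(np.arctan2(v[0][1],v[0][0]))%180,s)
blues('top',120,20,600)
E
```

```text
[284.34277536 142.30974184] 147 [408.3134519  143.20244193] 166.81985875535514 [66.51662638 15.58142446]
top [387 142  10  10  78] [391.6 146.2] [ 698.1 -317.   120. ]
top [190 192  17  19 237] [198.  200.9] [549.  208.3 120. ]
top [232 201  40  37 373] [253.  216.9] [505.9  60.2 120. ]
top [381 202  10  10  83] [385.6 206.4] [ 533.6 -297.7  120. ]
top [172 207  17  16 224] [179.9 214.5] [512.4 257.2 120. ]
top [386 257  10   9  71] [390.6 261. ] [ 386.2 -310.4  120. ]
top [212 263  22  13 147] [223.8 267.8] [369.8 138.2 120. ]
```

View pics/w7c.png

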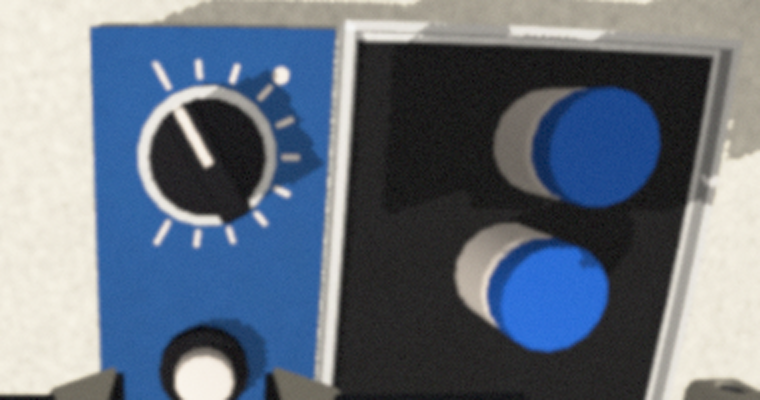

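The dial reads 0 (166.8° against the mark at 166.7°). Both jars are upright on the platform, with caps at (600,147) and (548,295), and the button is up at (205,378). Now I'll fix the jar positions and plan the first pick.

```bash
python3 - <<'E'
from h import *
for u in [(600,147),(548,295)]: print(onz('wrist',np.array(u)/2+(180,60)-.25,120).round(1))
im=cv2.imread('pics/w7.png'); m=cv2.inRange(cv2.cvtColor(im,cv2.COLOR_BGR2HSV),(105,120,70),(125,255,255)); m[:,:400]=0
E
python3 plan.py 549.5,211,190,137,0.8,1 549.5,211,85,137,,2
```

```text
[512.2 256.7 120. ]
[547.  207.8 120. ]
{"offset": [[0.013, 0.304, 0.042], [0.026, 0.607, 0.084]], "delta_rot": [[0, 0, 0.0], [0, 0, 0.0]], "grip": 0.8}
{"offset": [[0.013, 0.304, 0.042], [0.026, 0.607, 0.083], [0.026, 0.607, 0.083]], "delta_rot": [[0, 0, 0.0], [0, 0, 0.0], [0, 0, 0.0]]}
{"offset": [[0.0, -0.0, 0.292], [0.0, -0.0, 0.583], [0.0, -0.0, 0.875], [0.0, -0.0, 0.875], [0.0, -0.0, 0.875]], "delta_rot": [[0, 0, 0.0], [0, 0, 0.0], [0, 0, 0.0], [0, 0, 0.0], [0, 0, 0.0]]}
end [549.53 210.99  85.02] 137.13
```

send_rows:
  offset:
    - [0.013,0.304,0.042]
    - [0.026,0.607,0.084]
  delta_rot:
    - [0,0,0.0]
    - [0,0,0.0]
  grip: 0.8

```text
time: 44.65
tool_pos: [502.4, 156.6, 200.0]
tcp_rot: [3.141, 0.0, 2.394]
contact_force: [-0.4, -0.5, 0.9]
grip_width: 52.4
finger_force: 0.0
```

send_rows:
  offset:
    - [0.013,0.304,0.042]
    - [0.026,0.607,0.083]
    - [0.026,0.607,0.083]
  delta_rot:
    - [0,0,0.0]
    - [0,0,0.0]
    - [0,0,0.0]

```text
time: 45.02
tool_pos: [549.5, 213.0, 188.7]
tcp_rot: [-3.141, -0.001, 2.397]
contact_force: [-0.4, 0.1, -0.6]
grip_width: 73.1
finger_force: 0.0
```

send_rows:
  offset:
    - [0,0,0.292]
    - [0,0,0.583]
    - [0,0,0.875]
    - [0,0,0.875]
    - [0,0,0.875]
  delta_rot:
    - [0,0,0.0]
    - [0,0,0.0]
    - [0,0,0.0]
    - [0,0,0.0]
    - [0,0,0.0]

```text
time: 45.65
tool_pos: [549.9, 211.2, 86.5]
tcp_rot: [3.14, 0.001, 2.394]
contact_force: [0.5, 0.4, 0.1]
grip_width: 73.6
finger_force: 0.0
```

send_rows:
  offset:
    - [0,0,0]
    - [0,0,0]
    - [0,0,0]
    - [0,0,0]
    - [0,0,0]
    - [0,0,0]
  delta_rot:
    - [0,0,0]
    - [0,0,0]
    - [0,0,0]
    - [0,0,0]
    - [0,0,0]
    - [0,0,0]
  grip: 0

```text
time: 46.4
tool_pos: [549.6, 211.3, 85.5]
tcp_rot: [3.141, 0.0, 2.394]
contact_force: [-1.4, 0.5, 5.1]
grip_width: 45.6
finger_force: 30.0
```

```bash
python3 plan.py 549.5,211,190,137,,0,40 618,-183.5,170,187,,2,40
```

```text
{"offset": [[0.0, -0.0, -0.292], [0.0, -0.0, -0.583], [0.0, -0.0, -0.875]], "delta_rot": [[0, 0, 0.0], [0, 0, 0.0], [0, 0, 0.0]]}
{"offset": [[-0.221, -0.168, 0.014], [-0.443, -0.337, 0.028], [-0.664, -0.505, 0.042]], "delta_rot": [[0, 0, -0.012], [0, 0, -0.023], [0, 0, -0.035]]}
{"offset": [[-0.179, -0.213, 0.014], [-0.358, -0.425, 0.027], [-0.537, -0.638, 0.041]], "delta_rot": [[0, 0, -0.011], [0, 0, -0.023], [0, 0, -0.034]]}
{"offset": [[-0.13, -0.246, 0.014], [-0.26, -0.491, 0.028], [-0.39, -0.737, 0.042]], "delta_rot": [[0, 0, -0.012], [0, 0, -0.023], [0, 0, -0.035]]}
{"offset": [[-0.073, -0.268, 0.014], [-0.147, -0.537, 0.028], [-0.22, -0.805, 0.042], [-0.22, -0.805, 0.042], [-0.22, -0.805, 0.042]], "delta_rot": [[0, 0, -0.012], [0, 0, -0.023], [0, 0, -0.035], [0, 0, -0.035], [0, 0, -0.035]]}
end [ 618.03 -183.48  169.98] 187.17
```

send_rows:
  offset:
    - [0,0,-0.292]
    - [0,0,-0.583]
    - [0,0,-0.875]
  delta_rot:
    - [0,0,0.0]
    - [0,0,0.0]
    - [0,0,0.0]

```text
time: 46.78
tool_pos: [549.1, 211.1, 190.5]
tcp_rot: [-3.141, -0.001, 2.393]
contact_force: [-0.2, -0.2, -0.9]
grip_width: 45.5
finger_force: 30.0
```

send_rows:
  offset:
    - [-0.221,-0.168,0.014]
    - [-0.443,-0.337,0.028]
    - [-0.664,-0.505,0.042]
  delta_rot:
    - [0,0,-0.012]
    - [0,0,-0.023]
    - [0,0,-0.035]

```text
time: 47.15
tool_pos: [566.4, 111.7, 184.5]
tcp_rot: [-3.141, -0.001, 2.616]
contact_force: [-0.3, 0.1, -0.6]
grip_width: 45.4
finger_force: 30.0
```

send_rows:
  offset:
    - [-0.179,-0.213,0.014]
    - [-0.358,-0.425,0.027]
    - [-0.537,-0.638,0.041]
  delta_rot:
    - [0,0,-0.011]
    - [0,0,-0.023]
    - [0,0,-0.034]

```text
time: 47.52
tool_pos: [583.5, 12.9, 179.4]
tcp_rot: [-3.142, -0.001, 2.829]
contact_force: [-0.0, -0.0, -0.5]
grip_width: 45.5
finger_force: 30.0
```

send_rows:
  offset:
    - [-0.13,-0.246,0.014]
    - [-0.26,-0.491,0.028]
    - [-0.39,-0.737,0.042]
  delta_rot:
    - [0,0,-0.012]
    - [0,0,-0.023]
    - [0,0,-0.035]

```text
time: 47.9
tool_pos: [600.6, -85.6, 174.3]
tcp_rot: [3.141, -0.001, 3.049]
contact_force: [-0.1, -0.1, -0.6]
grip_width: 45.1
finger_force: 30.0
```

send_rows:
  offset:
    - [-0.073,-0.268,0.014]
    - [-0.147,-0.537,0.028]
    - [-0.22,-0.805,0.042]
    - [-0.22,-0.805,0.042]
    - [-0.22,-0.805,0.042]
  delta_rot:
    - [0,0,-0.012]
    - [0,0,-0.023]
    - [0,0,-0.035]
    - [0,0,-0.035]
    - [0,0,-0.035]

```text
time: 48.52
tool_pos: [617.6, -182.7, 169.3]
tcp_rot: [3.14, -0.001, -3.017]
contact_force: [0.2, 0.4, -0.1]
grip_width: 45.5
finger_force: 30.0
```

Run:
```python
from h import *
im=save('w8','wrist'); c=optics.get_calibration('wrist')
for x,y in [(-70,115),(70,115),(70,-115),(-70,-115)]:
    a=np.radians(7); p=np.array([612+x*np.cos(a)-y*np.sin(a),-134+x*np.sin(a)+y*np.cos(a),18]); u=proj('wrist',p,c); print(p.round(),u.round()); cv2.circle(im,tuple(int(v) for v in u),4,(255,0,0),1)
a=np.radians(7)
cv2.imwrite('pics/w8o.png',im[...,::-1])
```

```text
[529. -28.  18.] [452. 124.]
[667. -11.  18.] [432. 260.]
[ 695. -240.   18.] [213. 260.]
[ 557. -257.   18.] [206. 121.]
```

View pics/w8o.png

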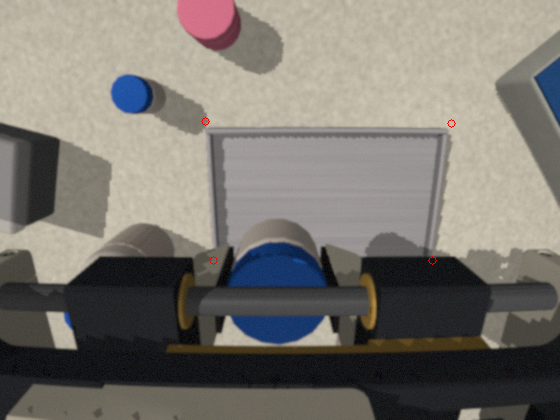

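The tray rim's near corners are at (210,130) and (446,129), a few mm further out than I assumed. The wash bottle stands at the left, around (140,240). I'll refine the tray and keep clear of the bottle.

Run:
```python
from h import *
c=optics.get_calibration('wrist')
a,b=onz('wrist',(208,129),18,c),onz('wrist',(447,128),18,c); d=(b-a)[:2]; L=np.linalg.norm(d); d/=L; n=np.array([d[1],-d[0]])
print(a.round(1),b.round(1),L,'yaw',np.degrees(np.arctan2(d[1],d[0]))-90); ctr=(a+b)[:2]/2+n*70; print('centre',ctr, 'places',ctr+45*d,ctr-40*d)
for u in [(140,245),(170,240)]: print(onz('wrist',u,0,c).round())
```

```text
[ 563.3 -253.9   18. ] [533.2 -31.8  18. ] 224.0431837718643 yaw 7.714542169936465
centre [ 617.59997707 -133.45788481] places [611.55928052 -88.86517257] [ 622.96948513 -173.09585125]
[ 697. -324.    0.]
[ 686. -291.    0.]
```

```bash
python3 plan.py 622,-172,160,165,,0 622,-172,60,165,,1 622,-172,23,165,,3,12 622,-172,20,165,,3,1
```

```text
{"offset": [[-0.015, 0.03, 0.028], [-0.03, 0.061, 0.055], [-0.045, 0.091, 0.083]], "delta_rot": [[0, 0, 0.021], [0, 0, 0.041], [0, 0, 0.062]]}
{"offset": [[0.0, -0.0, 0.278], [0.0, -0.0, 0.555], [0.0, -0.0, 0.833], [0.0, -0.0, 0.833]], "delta_rot": [[0, 0, -0.0], [0, 0, -0.0], [0, 0, -0.0], [0, 0, -0.0]]}
{"offset": [[0.0, -0.0, 0.077], [0.0, -0.0, 0.154], [0.0, -0.0, 0.232], [0.0, -0.0, 0.309], [0.0, -0.0, 0.309], [0.0, -0.0, 0.309], [0.0, -0.0, 0.309]], "delta_rot": [[0, 0, -0.0], [0, 0, -0.0], [0, 0, -0.0], [0, 0, -0.0], [0, 0, -0.0], [0, 0, -0.0], [0, 0, -0.0]]}
{"offset": [[0.0, -0.0, 0.008], [0.0, -0.0, 0.017], [0.0, -0.0, 0.025], [0.0, -0.0, 0.025], [0.0, -0.0, 0.025], [0.0, -0.0, 0.025]], "delta_rot": [[0, 0, -0.0], [0, 0, -0.0], [0, 0, -0.0], [0, 0, -0.0], [0, 0, -0.0], [0, 0, -0.0]]}
end [ 622.02 -171.97   19.98] 164.85
```

send_rows:
  offset:
    - [-0.015,0.03,0.028]
    - [-0.03,0.061,0.055]
    - [-0.045,0.091,0.083]
  delta_rot:
    - [0,0,0.021]
    - [0,0,0.041]
    - [0,0,0.062]

```text
time: 48.95
tool_pos: [621.9, -170.2, 160.1]
tcp_rot: [3.141, 0.0, 2.874]
contact_force: [0.6, -0.2, -1.3]
grip_width: 45.4
finger_force: 30.0
```

send_rows:
  offset:
    - [0,0,0.278]
    - [0,0,0.555]
    - [0,0,0.833]
    - [0,0,0.833]
  delta_rot:
    - [0,0,0]
    - [0,0,0]
    - [0,0,0]
    - [0,0,0]

```text
time: 49.45
tool_pos: [620.1, -169.8, 57.6]
tcp_rot: [3.141, -0.006, 2.878]
contact_force: [-0.2, -0.4, 0.4]
grip_width: 45.5
finger_force: 30.0
```

send_rows:
  offset:
    - [0,0,0.077]
    - [0,0,0.154]
    - [0,0,0.232]
    - [0,0,0.309]
    - [0,0,0.309]
    - [0,0,0.309]
    - [0,0,0.309]
  delta_rot:
    - [0,0,0]
    - [0,0,0]
    - [0,0,0]
    - [0,0,0]
    - [0,0,0]
    - [0,0,0]
    - [0,0,0]

```text
time: 50.32
tool_pos: [622.2, -171.8, 23.3]
tcp_rot: [-3.142, 0.001, 2.877]
contact_force: [-0.1, 0.5, -0.4]
grip_width: 45.5
finger_force: 30.0
```

send_rows:
  offset:
    - [0,0,0.008]
    - [0,0,0.017]
    - [0,0,0.025]
    - [0,0,0.025]
    - [0,0,0.025]
    - [0,0,0.025]
  delta_rot:
    - [0,0,0]
    - [0,0,0]
    - [0,0,0]
    - [0,0,0]
    - [0,0,0]
    - [0,0,0]

```text
time: 51.08
tool_pos: [622.0, -171.8, 20.5]
tcp_rot: [3.142, 0.0, 2.877]
contact_force: [-2.8, 0.1, 5.5]
grip_width: 45.3
finger_force: 30.0
```

```bash
python3 plan.py 622,-172,20,165,0.65,5 622,-172,170,165,,0 590,20,190,150,0.8,0 513,259,190,137,,2
```

```text
{"offset": [[0.0, -0.0, -0.0], [0.0, -0.0, -0.0], [0.0, -0.0, -0.0], [0.0, -0.0, -0.0], [0.0, -0.0, -0.0], [0.0, -0.0, -0.0]], "delta_rot": [[0, 0, -0.0], [0, 0, -0.0], [0, 0, -0.0], [0, 0, -0.0], [0, 0, -0.0], [0, 0, -0.0]], "grip": 0.65}
{"offset": [[0.0, -0.0, -0.312], [0.0, -0.0, -0.625]], "delta_rot": [[0, 0, -0.0], [0, 0, -0.0]]}
{"offset": [[0.0, -0.0, -0.312], [0.0, -0.0, -0.625]], "delta_rot": [[0, 0, -0.0], [0, 0, -0.0]]}
{"offset": [[0.113, 0.246, -0.028], [0.225, 0.491, -0.055], [0.338, 0.737, -0.083]], "delta_rot": [[0, 0, 0.007], [0, 0, 0.014], [0, 0, 0.021]], "grip": 0.8}
{"offset": [[0.144, 0.229, -0.028], [0.288, 0.458, -0.056], [0.432, 0.687, -0.084]], "delta_rot": [[0, 0, 0.007], [0, 0, 0.013], [0, 0, 0.02]]}
{"offset": [[0.258, 0.234, 0.0], [0.516, 0.469, 0.0]], "delta_rot": [[0, 0, 0.006], [0, 0, 0.012]]}
{"offset": [[0.276, 0.214, 0.0], [0.551, 0.428, 0.0]], "delta_rot": [[0, 0, 0.006], [0, 0, 0.012]]}
{"offset": [[0.29, 0.193, 0.0], [0.58, 0.386, 0.0], [0.58, 0.386, 0.0], [0.58, 0.386, 0.0]], "delta_rot": [[0, 0, 0.006], [0, 0, 0.012], [0, 0, 0.012], [0, 0, 0.012]]}
end [513.04 258.97 190.02] 137.13
```

Seated: the floor contact reads 5.5 N at 20.5. Release, then fetch the second jar.

send_rows:
  offset:
    - [0,0,0]
    - [0,0,0]
    - [0,0,0]
    - [0,0,0]
    - [0,0,0]
    - [0,0,0]
  delta_rot:
    - [0,0,0]
    - [0,0,0]
    - [0,0,0]
    - [0,0,0]
    - [0,0,0]
    - [0,0,0]
  grip: 0.65

```text
time: 51.82
tool_pos: [621.9, -171.7, 19.9]
tcp_rot: [3.142, 0.0, 2.877]
contact_force: [-0.3, -0.1, -0.5]
grip_width: 59.4
finger_force: 0.0
```

send_rows:
  offset:
    - [0,0,-0.312]
    - [0,0,-0.625]
  delta_rot:
    - [0,0,0]
    - [0,0,0]

```text
time: 52.08
tool_pos: [621.6, -171.6, 95.4]
tcp_rot: [3.141, -0.001, 2.877]
contact_force: [0.5, -0.6, -0.0]
grip_width: 59.9
finger_force: 0.0
```

send_rows:
  offset:
    - [0,0,-0.312]
    - [0,0,-0.625]
  delta_rot:
    - [0,0,0]
    - [0,0,0]

```text
time: 52.32
tool_pos: [621.8, -171.7, 171.2]
tcp_rot: [3.141, 0.0, 2.877]
contact_force: [0.9, -0.1, -0.6]
grip_width: 59.7
finger_force: 0.0
```

send_rows:
  offset:
    - [0.113,0.246,-0.028]
    - [0.225,0.491,-0.055]
    - [0.338,0.737,-0.083]
  delta_rot:
    - [0,0,0.007]
    - [0,0,0.014]
    - [0,0,0.021]
  grip: 0.8

```text
time: 52.7
tool_pos: [605.6, -74.9, 180.1]
tcp_rot: [3.141, 0.0, 2.744]
contact_force: [0.7, -0.3, -0.2]
grip_width: 73.1
finger_force: 0.0
```

send_rows:
  offset:
    - [0.144,0.229,-0.028]
    - [0.288,0.458,-0.056]
    - [0.432,0.687,-0.084]
  delta_rot:
    - [0,0,0.007]
    - [0,0,0.013]
    - [0,0,0.02]

```text
time: 53.08
tool_pos: [589.6, 21.3, 190.2]
tcp_rot: [3.141, 0.0, 2.618]
contact_force: [-0.1, -0.2, -0.7]
grip_width: 73.1
finger_force: 0.0
```

send_rows:
  offset:
    - [0.258,0.234,0.0]
    - [0.516,0.469,0.0]
  delta_rot:
    - [0,0,0.006]
    - [0,0,0.012]

```text
time: 53.32
tool_pos: [563.8, 101.1, 190.1]
tcp_rot: [3.141, 0.0, 2.543]
contact_force: [-0.5, 0.7, -0.5]
grip_width: 73.4
finger_force: 0.0
```

send_rows:
  offset:
    - [0.276,0.214,0.0]
    - [0.551,0.428,0.0]
  delta_rot:
    - [0,0,0.006]
    - [0,0,0.012]

```text
time: 53.58
tool_pos: [537.9, 180.8, 190.2]
tcp_rot: [3.141, 0.0, 2.467]
contact_force: [-0.2, 0.2, -0.9]
grip_width: 73.6
finger_force: 0.0
```

send_rows:
  offset:
    - [0.29,0.193,0.0]
    - [0.58,0.386,0.0]
    - [0.58,0.386,0.0]
    - [0.58,0.386,0.0]
  delta_rot:
    - [0,0,0.006]
    - [0,0,0.012]
    - [0,0,0.012]
    - [0,0,0.012]

```text
time: 54.08
tool_pos: [513.0, 258.8, 190.0]
tcp_rot: [-3.141, 0.0, 2.394]
contact_force: [0.2, -0.4, -0.4]
grip_width: 73.7
finger_force: 0.0
```

```bash
python3 - <<'E'
from h import *
blues('wrist',120,500,9000); blues('top',55,20,400)
E
python3 plan.py 513,259,85,137,,2
```

```text
wrist [  53  152  119  121 6160] [116.6 197.9] [420. 184. 120.]
wrist [ 248  190   63   61 2991] [278.8 220.3] [513.4 259.3 120. ]
top [387 142  10  10  78] [391.6 146.2] [ 709.2 -333.1   55. ]
top [329 170  16  15 188] [336.2 176.9] [ 620.4 -172.1   55. ]
top [381 202  10  10  83] [385.6 206.4] [ 536.6 -312.9   55. ]
top [181 206   7   7  21] [184.1 208.5] [531.4 257.4  55. ]
top [386 257  10   9  72] [390.5 261. ] [ 382.  -325.9   55. ]
{"offset": [[0.0, -0.0, 0.292], [0.0, -0.0, 0.583], [0.0, -0.0, 0.875], [0.0, -0.0, 0.875], [0.0, -0.0, 0.875]], "delta_rot": [[0, 0, 0.0], [0, 0, 0.0], [0, 0, 0.0], [0, 0, 0.0], [0, 0, 0.0]]}
end [513.04 258.97  85.02] 137.13
```

send_rows:
  offset:
    - [0,0,0.292]
    - [0,0,0.583]
    - [0,0,0.875]
    - [0,0,0.875]
    - [0,0,0.875]
  delta_rot:
    - [0,0,0.0]
    - [0,0,0.0]
    - [0,0,0.0]
    - [0,0,0.0]
    - [0,0,0.0]

```text
time: 54.8
tool_pos: [514.0, 258.9, 86.3]
tcp_rot: [3.14, 0.001, 2.393]
contact_force: [0.3, -0.5, 0.2]
grip_width: 73.5
finger_force: 0.0
```

send_rows:
  offset:
    - [0,0,0]
    - [0,0,0]
    - [0,0,0]
    - [0,0,0]
    - [0,0,0]
    - [0,0,0]
  delta_rot:
    - [0,0,0]
    - [0,0,0]
    - [0,0,0]
    - [0,0,0]
    - [0,0,0]
    - [0,0,0]
  grip: 0

```text
time: 55.55
tool_pos: [513.1, 259.3, 85.5]
tcp_rot: [3.141, 0.0, 2.393]
contact_force: [0.0, 0.2, 5.8]
grip_width: 45.4
finger_force: 30.0
```

```bash
python3 plan.py 513,259,190,137,,0,40 611,-82,160,175,,1,40 611,-82,60,175,,1 611,-82,23,175,,3,12 611,-82,20,175,,3,1
```

```text
{"offset": [[0.0, -0.0, -0.292], [0.0, -0.0, -0.583], [0.0, -0.0, -0.875]], "delta_rot": [[0, 0, 0.0], [0, 0, 0.0], [0, 0, 0.0]]}
{"offset": [[-0.211, -0.127, 0.021], [-0.422, -0.255, 0.042], [-0.633, -0.382, 0.063]], "delta_rot": [[0, 0, -0.009], [0, 0, -0.017], [0, 0, -0.026]]}
{"offset": [[-0.187, -0.16, 0.021], [-0.375, -0.319, 0.041], [-0.562, -0.479, 0.062]], "delta_rot": [[0, 0, -0.009], [0, 0, -0.018], [0, 0, -0.027]]}
{"offset": [[-0.158, -0.189, 0.021], [-0.315, -0.379, 0.042], [-0.473, -0.568, 0.063]], "delta_rot": [[0, 0, -0.009], [0, 0, -0.017], [0, 0, -0.026]]}
{"offset": [[-0.125, -0.212, 0.021], [-0.25, -0.425, 0.041], [-0.375, -0.637, 0.062], [-0.375, -0.637, 0.062]], "delta_rot": [[0, 0, -0.009], [0, 0, -0.017], [0, 0, -0.026], [0, 0, -0.026]]}
{"offset": [[-0.0, -0.0, 0.278], [-0.0, -0.0, 0.555], [-0.0, -0.0, 0.833], [-0.0, -0.0, 0.833]], "delta_rot": [[0, 0, -0.0], [0, 0, -0.0], [0, 0, -0.0], [0, 0, -0.0]]}
{"offset": [[-0.0, -0.0, 0.077], [-0.0, -0.0, 0.154], [-0.0, -0.0, 0.232], [-0.0, -0.0, 0.309], [-0.0, -0.0, 0.309], [-0.0, -0.0, 0.309], [-0.0, -0.0, 0.309]], "delta_rot": [[0, 0, -0.0], [0, 0, -0.0], [0, 0, -0.0], [0, 0, -0.0], [0, 0, -0.0], [0, 0, -0.0], [0, 0, -0.0]]}
{"offset": [[-0.0, -0.0, 0.008], [-0.0, -0.0, 0.017], [-0.0, -0.0, 0.025], [-0.0, -0.0, 0.025], [-0.0, -0.0, 0.025], [-0.0, -0.0, 0.025]], "delta_rot": [[0, 0, -0.0], [0, 0, -0.0], [0, 0, -0.0], [0, 0, -0.0], [0, 0, -0.0], [0, 0, -0.0]]}
end [611.   -81.97  19.98] 174.93
```

send_rows:
  offset:
    - [0,0,-0.292]
    - [0,0,-0.583]
    - [0,0,-0.875]
  delta_rot:
    - [0,0,0.0]
    - [0,0,0.0]
    - [0,0,0.0]

```text
time: 55.92
tool_pos: [512.6, 259.1, 190.5]
tcp_rot: [-3.141, -0.001, 2.393]
contact_force: [0.5, -0.2, -0.5]
grip_width: 46.0
finger_force: 30.0
```

send_rows:
  offset:
    - [-0.211,-0.127,0.021]
    - [-0.422,-0.255,0.042]
    - [-0.633,-0.382,0.063]
  delta_rot:
    - [0,0,-0.009]
    - [0,0,-0.017]
    - [0,0,-0.026]

```text
time: 56.3
tool_pos: [537.3, 173.1, 182.0]
tcp_rot: [-3.141, -0.001, 2.559]
contact_force: [0.3, -0.0, -1.1]
grip_width: 45.3
finger_force: 30.0
```

send_rows:
  offset:
    - [-0.187,-0.16,0.021]
    - [-0.375,-0.319,0.041]
    - [-0.562,-0.479,0.062]
  delta_rot:
    - [0,0,-0.009]
    - [0,0,-0.018]
    - [0,0,-0.027]

```text
time: 56.68
tool_pos: [561.8, 87.8, 174.4]
tcp_rot: [-3.141, -0.001, 2.728]
contact_force: [0.7, -0.2, 0.4]
grip_width: 45.2
finger_force: 30.0
```

send_rows:
  offset:
    - [-0.158,-0.189,0.021]
    - [-0.315,-0.379,0.042]
    - [-0.473,-0.568,0.063]
  delta_rot:
    - [0,0,-0.009]
    - [0,0,-0.017]
    - [0,0,-0.026]

```text
time: 57.05
tool_pos: [586.2, 2.6, 166.8]
tcp_rot: [-3.142, -0.001, 2.892]
contact_force: [-0.0, -0.4, -0.9]
grip_width: 45.4
finger_force: 30.0
```

send_rows:
  offset:
    - [-0.125,-0.212,0.021]
    - [-0.25,-0.425,0.041]
    - [-0.375,-0.637,0.062]
    - [-0.375,-0.637,0.062]
  delta_rot:
    - [0,0,-0.009]
    - [0,0,-0.017]
    - [0,0,-0.026]
    - [0,0,-0.026]

```text
time: 57.55
tool_pos: [610.8, -83.6, 158.9]
tcp_rot: [3.142, -0.001, 3.051]
contact_force: [0.6, 0.1, 0.0]
grip_width: 45.9
finger_force: 30.0
```

send_rows:
  offset:
    - [0,0,0.278]
    - [0,0,0.555]
    - [0,0,0.833]
    - [0,0,0.833]
  delta_rot:
    - [0,0,0]
    - [0,0,0]
    - [0,0,0]
    - [0,0,0]

```text
time: 58.05
tool_pos: [608.7, -80.3, 57.4]
tcp_rot: [3.14, -0.006, 3.053]
contact_force: [-0.2, -0.5, 0.1]
grip_width: 45.3
finger_force: 30.0
```

send_rows:
  offset:
    - [0,0,0.077]
    - [0,0,0.154]
    - [0,0,0.232]
    - [0,0,0.309]
    - [0,0,0.309]
    - [0,0,0.309]
    - [0,0,0.309]
  delta_rot:
    - [0,0,0]
    - [0,0,0]
    - [0,0,0]
    - [0,0,0]
    - [0,0,0]
    - [0,0,0]
    - [0,0,0]

```text
time: 58.92
tool_pos: [611.2, -81.8, 23.3]
tcp_rot: [-3.142, 0.001, 3.053]
contact_force: [0.1, 0.5, -0.2]
grip_width: 45.3
finger_force: 30.0
```

send_rows:
  offset:
    - [0,0,0.008]
    - [0,0,0.017]
    - [0,0,0.025]
    - [0,0,0.025]
    - [0,0,0.025]
    - [0,0,0.025]
  delta_rot:
    - [0,0,0]
    - [0,0,0]
    - [0,0,0]
    - [0,0,0]
    - [0,0,0]
    - [0,0,0]

```text
time: 59.68
tool_pos: [610.9, -81.7, 20.5]
tcp_rot: [-3.142, 0.0, 3.053]
contact_force: [-2.2, -1.0, 4.4]
grip_width: 45.3
finger_force: 30.0
```

```bash
python3 plan.py 611,-82,20,175,0.65,5 611,-82,240,175,,0 440,0,260,175,,2
```

```text
{"offset": [[-0.0, -0.0, -0.0], [-0.0, -0.0, -0.0], [-0.0, -0.0, -0.0], [-0.0, -0.0, -0.0], [-0.0, -0.0, -0.0], [-0.0, -0.0, -0.0]], "delta_rot": [[0, 0, -0.0], [0, 0, -0.0], [0, 0, -0.0], [0, 0, -0.0], [0, 0, -0.0], [0, 0, -0.0]], "grip": 0.65}
{"offset": [[-0.0, -0.0, -0.306], [-0.0, -0.0, -0.611], [-0.0, -0.0, -0.917]], "delta_rot": [[0, 0, -0.0], [0, 0, -0.0], [0, 0, -0.0]]}
{"offset": [[-0.0, -0.0, -0.305], [-0.0, -0.0, -0.611], [-0.0, -0.0, -0.916]], "delta_rot": [[0, 0, -0.0], [0, 0, -0.0], [0, 0, -0.0]]}
{"offset": [[0.247, 0.092, -0.028], [0.493, 0.185, -0.056], [0.74, 0.277, -0.084]], "delta_rot": [[0, 0, -0.0], [0, 0, -0.0], [0, 0, -0.0]]}
{"offset": [[0.247, 0.092, -0.028], [0.493, 0.185, -0.055], [0.74, 0.277, -0.083], [0.74, 0.277, -0.083], [0.74, 0.277, -0.083]], "delta_rot": [[0, 0, -0.0], [0, 0, -0.0], [0, 0, -0.0], [0, 0, -0.0], [0, 0, -0.0]]}
end [ 4.3997e+02 -5.0000e-02  2.5998e+02] 174.93
```

send_rows:
  offset:
    - [0,0,0]
    - [0,0,0]
    - [0,0,0]
    - [0,0,0]
    - [0,0,0]
    - [0,0,0]
  delta_rot:
    - [0,0,0]
    - [0,0,0]
    - [0,0,0]
    - [0,0,0]
    - [0,0,0]
    - [0,0,0]
  grip: 0.65

```text
time: 60.42
tool_pos: [610.9, -81.7, 19.9]
tcp_rot: [3.142, 0.0, 3.053]
contact_force: [1.0, 0.5, 0.8]
grip_width: 59.8
finger_force: 0.0
```

send_rows:
  offset:
    - [0,0,-0.306]
    - [0,0,-0.611]
    - [0,0,-0.917]
  delta_rot:
    - [0,0,0]
    - [0,0,0]
    - [0,0,0]

```text
time: 60.8
tool_pos: [610.7, -81.7, 131.1]
tcp_rot: [3.141, -0.0, 3.053]
contact_force: [-0.7, -0.3, -0.0]
grip_width: 59.6
finger_force: 0.0
```

send_rows:
  offset:
    - [0,0,-0.305]
    - [0,0,-0.611]
    - [0,0,-0.916]
  delta_rot:
    - [0,0,0]
    - [0,0,0]
    - [0,0,0]

```text
time: 61.18
tool_pos: [610.7, -81.7, 241.2]
tcp_rot: [3.142, 0.0, 3.053]
contact_force: [0.4, 0.3, -0.6]
grip_width: 59.9
finger_force: 0.0
```

send_rows:
  offset:
    - [0.247,0.092,-0.028]
    - [0.493,0.185,-0.056]
    - [0.74,0.277,-0.084]
  delta_rot:
    - [0,0,0]
    - [0,0,0]
    - [0,0,0]

```text
time: 61.55
tool_pos: [524.3, -40.4, 250.1]
tcp_rot: [3.141, 0.0, 3.053]
contact_force: [-0.7, 0.8, -0.3]
grip_width: 59.5
finger_force: 0.0
```

send_rows:
  offset:
    - [0.247,0.092,-0.028]
    - [0.493,0.185,-0.055]
    - [0.74,0.277,-0.083]
    - [0.74,0.277,-0.083]
    - [0.74,0.277,-0.083]
  delta_rot:
    - [0,0,0]
    - [0,0,0]
    - [0,0,0]
    - [0,0,0]
    - [0,0,0]

```text
time: 62.18
tool_pos: [440.4, -0.0, 260.2]
tcp_rot: [-3.141, 0.001, 3.053]
contact_force: [1.2, 0.1, -0.7]
grip_width: 59.6
finger_force: 0.0
```

Run:
```python
from h import *
a=optics.capture('top')[90:310,130:480]; b=optics.capture('side')[130:370,150:450]
a=cv2.resize(a,(560,352)); b=cv2.resize(b,(300,240)); 
cv2.imwrite('pics/fin.png',cv2.resize(a,(770,484))[...,::-1]); print(get_obs()['time'])
```

```text
62.275
```

View pics/fin.png

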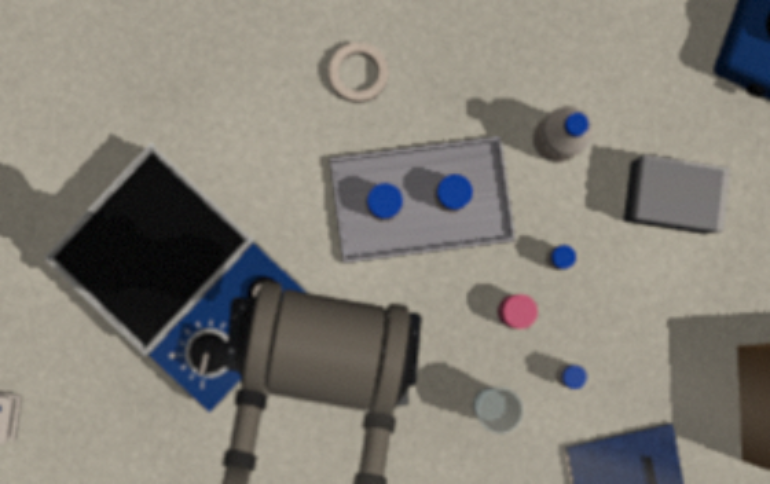

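The final top view shows both wide jars upright in the tray at (385,200) and (455,192), the dial at 0, and the slim jars and bystanders where they were. I'll hand it in.

```bash
python3 -c "
from plant import ticket
print(ticket.close_job())"
```

```text
the job is handed in; nothing more can be done
None
```

I handed the job in without seeing a verdict: both wide jars (only two were present) went onto the platform, the dial was turned to 30, start was pressed fully down and let up (three full presses, the first at 47 N on the wrist), the dial was turned back to 0 with the jars still there, and both jars now stand upright in the tray, with the slim jars and everything else undisturbed.

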